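Feel for the proud electrode disc and press it level

TASK

One of the six electrode discs in the white carrier stands a few millimetres proud of its face, hard to tell by eye. Take the touch probe from its stand, feel the discs lightly with the probe's tip to find the high one, and press only that one gently down until it is level with the face like the others, not below it. Then hang the probe back in its stand, and do not disturb the other discs, the bottle, the beaker or the jar.

Things in the scene. Friction and masses are not known exactly. Their poses are not given: they have to be found in the camera images.
- carrier: White plastic block fixed to the bench, 124 mm (its x) by 176 mm (its y), 45 mm high; origin at the centre of its underside, z up. In its flat top face are six holes with dark steel electrode discs, 28 mm in diameter, in 2 rows of 3: centres at x = -26 and +26 mm, y = -52, 0 and +52 mm. Over 30 N on a disc or the face does damage.
- face (a point): Centre of the carrier's top face, 45 mm above the bench, axes as the carrier's. Five disc tops are level with the face to 0.5 mm; one, any of the six, stands 3 to 4.2 mm proud; all should end level to about 1 mm.
- row (a point): On the face, midway along the row of three discs at x = +26 mm (centre of its middle disc, if level). Judged as disc1 to disc6, in no set order, each disc is a tight push fit that stays where it is left: it slides down only under some 13 to 15 N, touches under 10 N do not move it. There is no stop at face level: pushed on, a disc sinks up to 6 mm below the face.
- probe: Touch probe, 120 mm long, 90 g, upright; origin at its tip, z up along its length. A 10 mm thick steel rod with a half-round tip goes up to 70 mm; a 30 mm wide collar from 70 to 76 mm; above it a black square grip, 18 by 18 mm with sides along the probe's x and y, from 76 to 120 mm above the tip. It hangs by the collar in the stand, tip 10 mm above the bench, mid-hole.
- stand: Grey stand fixed to the bench, a 64 by 64 mm top plate, 12 mm thick, on two side walls (at its +y and -y sides), on a 90 mm square foot; origin at the centre of its underside on the bench. The top is 80 mm up and has a 17 mm hole through its centre in which the probe hangs, the collar resting on the top.
- bottle: Amber bottle, 76 mm in diameter, 170 mm high, loose; origin under its base. Not to be disturbed.
- beaker: Clear glass beaker, 70 mm in diameter, 85 mm high, loose; origin under its base. Not to be disturbed.
- jar: Small white jar, 50 mm in diameter, 60 mm high, loose; origin under its base. Not to be disturbed.

How it is judged:
On the way, in this order (a step that is already met when the one before it is completed fails the run):
1. the probe has been lifted out of its stand (z of probe in the frame of stand above 0.09 m), for 0.1 s.
2. the proud disc has been pressed level with the face, within 1.2 mm (z of disc1_c0 in the frame of carrier between 0.0378 and 0.0402 m), for 0.2 s.
At the end, for the whole second after the job is handed in: all six discs have their tops within 1.2 mm of the carrier's face, and the probe hangs at rest in its stand, upright (within 0.1 rad), on its collar (tip 6 to 14 mm above the bench) and within 6 mm of the hole's centre (all of step 2 and z of disc2_c0 in the frame of carrier between 0.0378 and 0.0402 m and z of disc3_c0 in the frame of carrier between 0.0378 and 0.0402 m and z of disc4_c0 in the frame of carrier between 0.0378 and 0.0402 m and z of disc5_c0 in the frame of carrier between 0.0378 and 0.0402 m and z of disc6_c0 in the frame of carrier between 0.0378 and 0.0402 m and horizontal distance between probe and stand below 0.006 m and z of probe in the frame of stand between 0.006 and 0.014 m and angle between probe's own z axis and vertical below 0.1 rad and linear speed of probe below 0.02 m/s); the robot touches nothing.
It fails at once if a disc or the carrier's face is pressed with over 30 N (contact force between anything else and disc1_c0 above 30 N or contact force between anything else and disc2_c0 above 30 N or contact force between anything else and disc3_c0 above 30 N or contact force between anything else and disc4_c0 above 30 N or contact force between anything else and disc5_c0 above 30 N or contact force between anything else and disc6_c0 above 30 N or contact force between anything else and carrier above 30 N).
It fails at once if the fingers, not the probe, touch a disc (contact force between the fingers and disc1_c0 above 1 N or contact force between the fingers and disc2_c0 above 1 N or contact force between the fingers and disc3_c0 above 1 N or contact force between the fingers and disc4_c0 above 1 N or contact force between the fingers and disc5_c0 above 1 N or contact force between the fingers and disc6_c0 above 1 N).
It fails at once if a disc that was level is shifted by over 1 mm (distance of any of disc2_c0, disc3_c0, disc4_c0, disc5_c0, disc6_c0 from where it was at the start of the episode above 0.001 m).
It fails at once if the bottle, beaker or jar is shifted by over 20 mm (distance of any of bottle, beaker, jar from where it was at the start of the episode above 0.02 m).
It also fails if it takes over 72 s, if anything falls off the work surface, if the arm or the gripper's body presses on something with over 40 N, if the wrist force passes 120 N, or if a joint passes its speed limit or range.

ROBOT

A 6-joint arm with a two-finger parallel gripper is mounted at the origin on the work surface. World frame = base frame: x ahead of the robot, y to its left, z up, the work surface at z = 0. Lengths are in m, angles in rad, forces in N, time in s.
With the tool pointing down it reaches from about 0.4 to 0.825 m from the base axis. Payload 7 kg.
Tool frame: the origin (TCP) lies on the centre line of the jaws, within the pads' length; the fingertips stand 22 mm ahead of it and the grasp point (between the pads) lies 3 mm ahead of it (arm.tcp_to_tips is the distance from the TCP to the fingertips, in m); z points along the fingers, y is the line along which they close (so a half turn about z gives the same grasp; the last joint's range is limited). The gripper opens to 88 mm and grips with 3 to 60 N. Pads are 19 mm wide; open, the fingers measure 130 mm over their backs; the gripper's body (78 mm by 193 mm) begins 47 mm behind the grasp point.
Start: joints at [1.552, 0.359, 0.012, 0, -1.224, -0.288], TCP at [0.204, 0.643, 0.249] pointing down, gripper open.
Joint ranges: [-3.07, 3.07], [-1.43, 2.12], [-1.02, 1.25], [-3.03, 1.67], [-3.05, -0], [-3.03, 3.03]. Speed limits (rad/s): [2.39, 2.39, 3.01, 3.14, 3.14, 3.14].

INTERFACE

Orientations are given as [roll, pitch, yaw] about the fixed x, y, z axes, in that order (R = Rz(yaw) Ry(pitch) Rx(roll)).
In Python, from station import arm gives the robot as it stands.
- The arm moves only by the tool jog_arm, never from a script. Its argument "targets" is a list of rows, each an object of numbers: "dx", "dy", "dz": the shift along the tool's x, y, z in mm; "rx", "ry", "rz": the turn, a rotation vector about the tool's x, y, z in rad; "gripper": the closure, from 0 (fully open) to 1 (shut). In form: [{"dx": .., "dy": .., "dz": .., "rx": .., "ry": .., "rz": .., "gripper": ..}, ...]. A call has exactly 8 rows; each row is the pose to reach, as a shift and turn from the pose commanded when the call began, along the tool's axes at that moment; what a row does not reach only later rows make up. A row lasts 1/12 s, in which the tool goes at most 41.7 mm and 7.16 degrees, less where a joint would pass 70% of its speed; a pose out of reach is approached as far as the arm can. A call with a gripper value outside its range is refused whole. The fingers move at their own pace and stop on an object; "force" is the grip in N (left out, the last holds). Time passes only in rows, so rows that repeat a pose let the fingers close, or fill a call up. It gives the time, the measured TCP pose, the force, the opening and the grip force at its end, in the units of the state.
- arm.get_state(): the state, without advancing time (a new reading comes with each control period).
- arm.grab_frame(name): name is "scene" or "top"; returns a dict with "frame" (400x640x3 uint8, red, green, blue), "z_map" (400x640 float32, m along the optical axis (not along the pixel's ray), 0 where there is no reading), "fx", "fy", "cx", "cy" (pixels), "distortion" ([k1, k2, p1, p2, k3] as OpenCV has them; the pictures are not rectified), "view" (4x4, takes a point from world to camera coordinates). Camera axes: x right, y down, z forward; pixel columns grow to the right and rows downward; lengths in m; the calibration is good to about 2 mm. A picture is of the moment at which its call begins.
- arm.job_done(): hands the job in; it is judged then, once.
The state is a dict: "t": time; "q": joint angles; "qd": joint speeds; "joint_efforts": joint torques, N m; "eef_pos": TCP position; "ee_rot": TCP orientation; "force": force on the tool from outside, world axes, zero at the start; "moment": the same for the moment, N m; "width": finger opening in m; "gripper_force": force on a finger pad.
Only numpy, scipy, OpenCV 4.12 (cv2) and the standard library are available. Lean on these libraries where they do the work, as an engineer would, in place of code of your own. Each camera call takes 0.05 s, during which the arm holds its last target. There are 200 camera calls.

## Working session

There is one attempt and no reset: what is moved stays moved. The work goes in short steps, Python scripts to look and compute and a tool call to move; the robot and the scene stay as the last step left them, time stands still between calls to the robot, and variables do not carry over. Pictures are saved under pics/ and viewed, at most 10 in all, crops included, and the job is handed in when it is done.

Besides the shell and the picture viewer there is one more tool, called after "Request:" as a command line: name --argument value ..., lists and objects as JSON in quotes. jog_arm: Moves the arm, as the interface text tells. Its arguments: {"type":"object","properties":{"targets":{"type":"array","items":{"type":"object","properties":{"dx":{"type":"number"},"dy":{"type":"number"},"dz":{"type":"number"},"rx":{"type":"number"},"ry":{"type":"number"},"rz":{"type":"number"},"gripper":{"type":"number"}}}},"force":{"type":"number"}},"required":["targets"]}

```bash
mkdir -p pics; ls; python3 - <<'E'
from station import arm
import numpy as np, cv2
for n in ["top","scene"]:
    f=arm.grab_frame(n); np.savez(f"/tmp/{n}.npz",**f)
    cv2.imwrite(f"pics/{n}0.png",f["frame"][:,:,::-1])
    print(n,f["fx"],f["fy"],f["cx"],f["cy"],f["distortion"]);print(np.round(f["view"],4))
print(arm.get_state())
E
```

```text
pics
top 453.97099877624777 453.97099877624777 318.0998500791579 193.77691382556515 [-0.12040923  0.          0.          0.          0.        ]
[[ 0.0097 -0.9998  0.0197  0.0489]
 [-0.9954 -0.0115 -0.0947  0.6013]
 [ 0.0949 -0.0187 -0.9953  1.0438]
 [ 0.      0.      0.      1.    ]]
scene 373.29846699934643 373.29846699934643 318.80860274761017 203.39973725917667 [-0.020302  0.        0.        0.        0.      ]
[[ 0.6475  0.762   0.0028 -0.4312]
 [ 0.4065 -0.3423 -0.8471 -0.1739]
 [-0.6446  0.5496 -0.5314  1.1414]
 [ 0.      0.      0.      1.    ]]
{'t': 0.1, 'q': array([ 1.55203958e+00,  3.59324184e-01,  1.11552407e-02, -3.31577872e-04,
       -1.22411809e+00, -2.88086687e-01]), 'qd': array([ 0.00037774, -0.00211298,  0.004203  ,  0.00024496, -0.00015422,
        0.00148688]), 'joint_efforts': array([-1.71265376e-03, -5.84158623e+01,  2.93750167e+01,  7.01557875e+00,
        1.01757518e-02, -4.84889142e-05]), 'eef_pos': array([0.20378599, 0.6430697 , 0.24770851]), 'ee_rot': array([ 3.14007481e+00, -1.24702898e-04, -3.06956235e-01]), 'force': array([ 0.02661644,  0.8039809 , -0.26400785]), 'moment': array([-0.00820393, -0.00325403,  0.02691043]), 'gripper_force': 0.0, 'width': 0.08769876343225634}
```

View pics/top0.png

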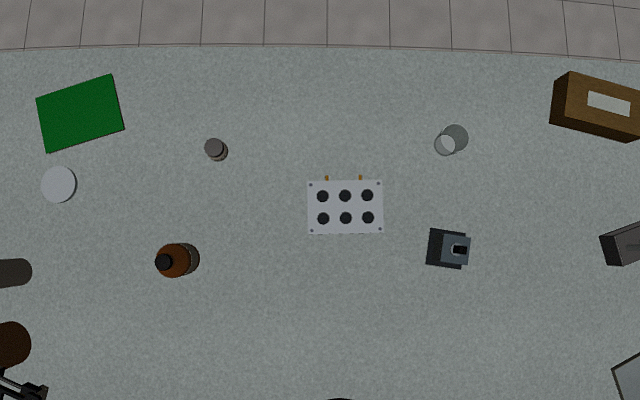

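View pics/scene0.png

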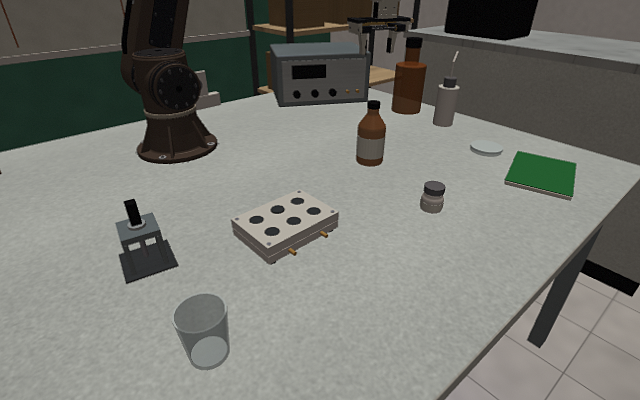

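The top view shows the carrier at about (345,207), the stand with the probe at (455,250), the beaker at (450,140), the jar at (215,149) and the bottle at (175,260). Next I'll turn these into world positions.

```bash
cat > h.py <<'E'
import numpy as np, cv2
def cloud(f):
    h,w=f["z_map"].shape; u,v=np.meshgrid(np.arange(w),np.arange(h))
    K=np.array([[f["fx"],0,f["cx"]],[0,f["fy"],f["cy"]],[0,0,1.]])
    n=cv2.undistortPoints(np.stack([u,v],-1).reshape(-1,1,2).astype(np.float64),K,np.array(f["distortion"],float)).reshape(h,w,2)
    z=f["z_map"]; c=np.dstack([n*z[...,None],z]); V=np.array(f["view"])
    return (c-V[:3,3])@V[:3,:3], n
def onplane(f,uv,zw):
    K=np.array([[f["fx"],0,f["cx"]],[0,f["fy"],f["cy"]],[0,0,1.]])
    n=cv2.undistortPoints(np.array(uv,float).reshape(-1,1,2),K,np.array(f["distortion"],float)).reshape(-1,2)
    V=np.array(f["view"]); d=np.c_[n,np.ones(len(n))]@V[:3,:3]; o=-V[:3,:3].T@V[:3,3]
    return o+d*((zw-o[2])/d[:,2])[:,None]
E
python3 - <<'E'
from h import *
np.set_printoptions(suppress=True,precision=4)
for name in ["top","scene"]:
    f=dict(np.load(f"/tmp/{name}.npz")); P,_=cloud(f); z=P[...,2]; g=f["frame"].mean(2)
    ok=f["z_map"]>0
    box=lambda x0,x1,y0,y1,z0,z1: ok&(P[...,0]>x0)&(P[...,0]<x1)&(P[...,1]>y0)&(P[...,1]<y1)&(z>z0)&(z<z1)
    print(name,"table z",np.median(z[box(.3,.8,-.1,.1,-.03,.02)]))
    m=box(.4,.8,-.2,.2,.035,.055); print("n",m.sum(),"z",np.median(z[m]))
    print("rect",cv2.minAreaRect(P[m][:,:2].astype(np.float32)*1000))
    # discs
    sub=(m&(g<80)).astype(np.uint8); n,l,s,c=cv2.connectedComponentsWithStats(sub)
    w=g.max()-0
    cs=[]
    for i in range(1,n):
        if s[i,4]>40:
            wp=onplane(f,[c[i]],.045)[0]; zz=np.median(z[l==i]); 
            cs.append(wp); print("disc",c[i],wp,"z",zz,s[i,4])
    cs=np.array(cs)
    if len(cs)==6: print("disc rect",cs.mean(0),cv2.minAreaRect(cs[:,:2].astype(np.float32)*1000))
    for a,b in [(.07,.09),(.118,.145)]:
        m=box(.3,.75,-.45,-.1,a,b)
        if m.any(): print("stand",a,m.sum(),np.median(z[m]),cv2.minAreaRect(P[m][:,:2].astype(np.float32)*1000),P[m].mean(0))
E
python3 - <<'E'
import cv2
a=cv2.imread('pics/top0.png')[215:280,410:490]; a=cv2.resize(a,None,fx=6,fy=6,interpolation=cv2.INTER_CUBIC)
b=cv2.imread('pics/scene0.png')[190:285,110:185]; b=cv2.resize(b,None,fx=4.1,fy=4.1,interpolation=cv2.INTER_CUBIC)[:390]
cv2.imwrite('pics/c1.png',cv2.hconcat([a,cv2.copyMakeBorder(b,0,390-b.shape[0],0,0,0)]))
E
```

```text
top table z 0.0009029659839931915
n 3963 z 0.04590899619184869
rect ((571.0645141601562, -6.970123291015625), (124.3483657836914, 174.3469696044922), 1.9026834964752197)
disc [366.7027 194.8288] [ 0.598  -0.0578  0.045 ] z 0.045480051149148576 111
disc [322.1273 195.7182] [0.5947 0.0462 0.045 ] z 0.046303754333819905 110
disc [344.5664 195.354 ] [ 0.5961 -0.006   0.045 ] z 0.04549909105848958 113
disc [367.4818 216.9364] [ 0.5464 -0.0596  0.045 ] z 0.0459626693726144 110
disc [322.8899 217.9541] [0.5431 0.044  0.045 ] z 0.045684436943115116 109
disc [345.3929 217.5625] [ 0.5445 -0.0082  0.045 ] z 0.0488113098693167 112
disc rect [ 0.5705 -0.0069  0.045 ] ((570.4096069335938, -6.712364196777344), (51.88133239746094, 104.20684051513672), 1.7995061874389648)
stand 0.07 878 0.08096018343535816 ((593.8328857421875, -256.6742858886719), (70.86117553710938, 311.2226867675781), 89.29084777832031) [ 0.5244 -0.2534  0.0809]
stand 0.118 67 0.12971728190218032 ((473.9581298828125, -254.61817932128906), (17.664329528808594, 15.193496704101562), 89.78825378417969) [ 0.4742 -0.2539  0.1291]
scene t
[... 319 characters left out ...]
c [313.3289 210.5921] [0.5954 0.0451 0.045 ] z 0.04560389797657727 76
disc [283.0588 234.1279] [ 0.6206 -0.0485  0.045 ] z 0.03952265656129256 391
disc [255.8621 219.3333] [ 0.5469 -0.061   0.045 ] z 0.04553757022718436 87
disc [293.3068 220.3977] [ 0.5972 -0.0071  0.045 ] z 0.04508292960835614 88
disc [271.5347 230.9604] [ 0.5986 -0.0593  0.045 ] z 0.04536712171402502 101
stand 0.07 1586 0.08014368861125863 ((595.6533203125, -258.3993835449219), (71.30516815185547, 309.3924865722656), 89.15676879882812) [ 0.5875 -0.2586  0.0797]
stand 0.118 130 0.12839044571066935 ((475.7021789550781, -257.3094787597656), (17.838239669799805, 19.685373306274414), 81.64142608642578) [ 0.48   -0.2583  0.1266]
```

View pics/c1.png

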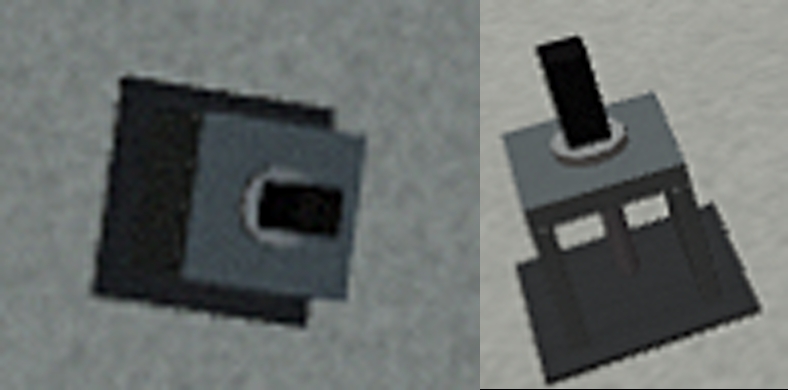

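Both depth maps put the disc at about (0.544, -0.008) roughly 3 mm high; feeling with the probe will confirm or refute that. Next: stand centre and grip yaw.

```bash
python3 - <<'E'
from h import *
np.set_printoptions(suppress=True,precision=4)
for name in ["top","scene"]:
    f=dict(np.load(f"/tmp/{name}.npz")); P,_=cloud(f); z=P[...,2]
    def b(z0,z1): return (P[...,0]>.4)&(P[...,0]<.54)&(P[...,1]>-.34)&(P[...,1]<-.18)&(z>z0)&(z<z1)
    m=b(.076,.083); print(name,"plate",m.sum(),cv2.minAreaRect(P[m][:,:2].astype(np.float32)*1000))
    m=b(.005,.02); print("foot",m.sum(),cv2.minAreaRect(P[m][:,:2].astype(np.float32)*1000))
    m=b(.084,.09); print("collar",m.sum(),cv2.minAreaRect(P[m][:,:2].astype(np.float32)*1000) if m.sum()>3 else "")
    m=b(.125,.14); print("griptop",m.sum(),cv2.minAreaRect(P[m][:,:2].astype(np.float32)*1000))
    for a in ((.7,.8,-.33,-.2),(.6,.8,.2,.4),(.35,.55,.25,.5)):
        q=(P[...,0]>a[0])&(P[...,0]<a[1])&(P[...,1]>a[2])&(P[...,1]<a[3])&(z>.03); 
        if q.any(): print("obj",P[q].min(0),P[q].max(0))
E
```

```text
top plate 545 ((474.04656982421875, -255.05343627929688), (65.55620574951172, 62.72963333129883), 81.54914855957031)
foot 283 ((471.0476379394531, -261.1996765136719), (157.3120880126953, 137.81546020507812), 89.79621124267578)
collar 85 ((473.8328552246094, -253.82888793945312), (62.99119567871094, 56.964744567871094), 83.67819213867188)
griptop 59 ((473.9566955566406, -255.00425720214844), (16.892187118530273, 15.193496704101562), 89.78825378417969)
obj [ 0.7    -0.2922  0.0301] [ 0.7641 -0.223   0.09  ]
obj [0.6798 0.2774 0.0303] [0.7255 0.3217 0.0666]
obj [0.4075 0.3361 0.03  ] [0.4814 0.409  0.1748]
scene plate 668 ((476.1047058105469, -256.7996520996094), (63.188472747802734, 67.65693664550781), 81.51443481445312)
foot 265 ((479.044677734375, -257.68438720703125), (87.47210693359375, 89.4007339477539), 82.16541290283203)
collar 88 ((477.60430908203125, -257.703125), (29.200284957885742, 25.294998168945312), 74.17683410644531)
griptop 87 ((475.7021789550781, -257.3094787597656), (17.838239669799805, 19.685373306274414), 81.64142608642578)
obj [ 0.7   -0.294  0.03 ] [ 0.7663 -0.2248  0.0879]
obj [0.686  0.2735 0.0303] [0.7306 0.3191 0.0621]
obj [0.4171 0.3317 0.0302] [0.4848 0.3974 0.1727]
```

Request:
jog_arm --targets '[{"dx": 431, "dy": 380, "dz": -30, "rz": -0.16, "gripper": 0}, {"dx": 431, "dy": 380, "dz": -30, "rz": -0.16, "gripper": 0}, {"dx": 431, "dy": 380, "dz": -30, "rz": -0.16, "gripper": 0}, {"dx": 431, "dy": 380, "dz": -30, "rz": -0.16, "gripper": 0}, {"dx": 431, "dy": 380, "dz": -30, "rz": -0.16, "gripper": 0}, {"dx": 431, "dy": 380, "dz": -30, "rz": -0.16, "gripper": 0}, {"dx": 431, "dy": 380, "dz": -30, "rz": -0.16, "gripper": 0}, {"dx": 431, "dy": 380, "dz": -30, "rz": -0.16, "gripper": 0}]'

```text
invalid input at $.targets[0]: expected keys dx, dy, dz, rx, ry, rz, gripper
```

```bash
cat > d.py <<'E'
# usage: d.py X Y Z yaw  (mm, rad) -> tool-frame shift from measured pose
import sys, numpy as np
from scipy.spatial.transform import Rotation as R
from station import arm
s=arm.get_state(); r=R.from_euler('xyz',s['ee_rot'])
np.set_printoptions(suppress=True,precision=3)
print('t',s['t'],'pos',s['eef_pos']*1000,'rot',s['ee_rot'],'F',s['force'],'w',s['width'],'q6',s['q'][5])
a=list(map(float,sys.argv[1:]))
if a:
    T=R.from_euler('xyz',[np.pi,0,a[3]])
    print('d',r.inv().apply(np.array(a[:3])-s['eef_pos']*1000),'rv',(r.inv()*T).as_rotvec())
E
python3 d.py 475 -256 200 -0.147
```

```text
t 0.1 pos [203.786 643.07  247.709] rot [ 3.14  -0.    -0.307] F [ 0.027  0.804 -0.264] w 0.08769876343225634 q6 -0.28808668748255234
d [530.192 775.022  48.951] rv [ 0.002 -0.    -0.16 ]
```

Request:
jog_arm --targets '[{"dx": 431, "dy": 380, "dz": -30, "rx": 0, "ry": 0, "rz": -0.16, "gripper": 0}, {"dx": 431, "dy": 380, "dz": -30, "rx": 0, "ry": 0, "rz": -0.16, "gripper": 0}, {"dx": 431, "dy": 380, "dz": -30, "rx": 0, "ry": 0, "rz": -0.16, "gripper": 0}, {"dx": 431, "dy": 380, "dz": -30, "rx": 0, "ry": 0, "rz": -0.16, "gripper": 0}, {"dx": 431, "dy": 380, "dz": -30, "rx": 0, "ry": 0, "rz": -0.16, "gripper": 0}, {"dx": 431, "dy": 380, "dz": -30, "rx": 0, "ry": 0, "rz": -0.16, "gripper": 0}, {"dx": 431, "dy": 380, "dz": -30, "rx": 0, "ry": 0, "rz": -0.16, "gripper": 0}, {"dx": 431, "dy": 380, "dz": -30, "rx": 0, "ry": 0, "rz": -0.16, "gripper": 0}]'

```text
t: 0.77
eef_pos: [0.3758, 0.3561, 0.266]
ee_rot: [3.142, 0.0, -0.146]
force: [1.6, 0.1, 0.7]
width: 0.0878
gripper_force: 0.0
```

```bash
python3 d.py 500 150 270 -0.147;python3 d.py 475 -256 200 -0.147
```

```text
t 0.7667 pos [375.829 356.127 265.96 ] rot [ 3.142  0.    -0.146] F [1.565 0.068 0.665] w 0.0877883524468989 q6 0.2865110256476226
d [152.917 185.804  -4.043] rv [0.    0.    0.001]
t 0.7667 pos [375.829 356.127 265.96 ] rot [ 3.142  0.    -0.146] F [1.565 0.068 0.665] w 0.0877883524468989 q6 0.2865110256476226
d [187.431 591.101  65.989] rv [0.    0.    0.001]
```

Request:
jog_arm --targets '[{"dx": 150, "dy": 186, "dz": 0, "rx": 0, "ry": 0, "rz": 0, "gripper": 0}, {"dx": 150, "dy": 186, "dz": 0, "rx": 0, "ry": 0, "rz": 0, "gripper": 0}, {"dx": 150, "dy": 186, "dz": 0, "rx": 0, "ry": 0, "rz": 0, "gripper": 0}, {"dx": 150, "dy": 186, "dz": 0, "rx": 0, "ry": 0, "rz": 0, "gripper": 0}, {"dx": 150, "dy": 186, "dz": 0, "rx": 0, "ry": 0, "rz": 0, "gripper": 0}, {"dx": 180, "dy": 570, "dz": 0, "rx": 0, "ry": 0, "rz": 0, "gripper": 0}, {"dx": 180, "dy": 570, "dz": 0, "rx": 0, "ry": 0, "rz": 0, "gripper": 0}, {"dx": 180, "dy": 570, "dz": 0, "rx": 0, "ry": 0, "rz": 0, "gripper": 0}]'

```text
t: 1.43
eef_pos: [0.4772, 0.0516, 0.2655]
ee_rot: [3.141, 0.001, -0.147]
force: [1.5, -0.4, -1.2]
width: 0.0875
gripper_force: 0.0
```

```bash
python3 d.py 475 -256 200 -0.147
```

```text
t 1.4333 pos [477.215  51.62  265.485] rot [ 3.141  0.001 -0.147] F [ 1.49  -0.42  -1.153] w 0.0874872094583731 q6 0.9051657255103965
d [ 42.924 304.596  65.592] rv [ 0.     0.001 -0.   ]
```

Request:
jog_arm --targets '[{"dx": 43, "dy": 304, "dz": 65, "rx": 0, "ry": 0, "rz": 0, "gripper": 0}, {"dx": 43, "dy": 304, "dz": 65, "rx": 0, "ry": 0, "rz": 0, "gripper": 0}, {"dx": 43, "dy": 304, "dz": 65, "rx": 0, "ry": 0, "rz": 0, "gripper": 0}, {"dx": 43, "dy": 304, "dz": 65, "rx": 0, "ry": 0, "rz": 0, "gripper": 0}, {"dx": 43, "dy": 304, "dz": 65, "rx": 0, "ry": 0, "rz": 0, "gripper": 0}, {"dx": 43, "dy": 304, "dz": 65, "rx": 0, "ry": 0, "rz": 0, "gripper": 0}, {"dx": 43, "dy": 304, "dz": 65, "rx": 0, "ry": 0, "rz": 0, "gripper": 0}, {"dx": 43, "dy": 304, "dz": 65, "rx": 0, "ry": 0, "rz": 0, "gripper": 0}]'

```text
t: 2.1
eef_pos: [0.4746, -0.2566, 0.1995]
ee_rot: [3.141, 0.002, -0.149]
force: [0.6, 0.1, -0.4]
width: 0.0875
gripper_force: 0.0
```

```bash
python3 d.py 475 -256 200 -0.147
```

```text
t 2.1 pos [ 474.625 -256.574  199.47 ] rot [ 3.141  0.002 -0.149] F [ 0.615  0.106 -0.397] w 0.08750431184810202 q6 1.5542380708436652
d [ 0.285 -0.623 -0.531] rv [ 0.     0.002 -0.002]
```

Request:
jog_arm --targets '[{"dx": 0, "dy": 0, "dz": 40, "rx": 0, "ry": -0.002, "rz": 0.002, "gripper": 0.4}, {"dx": 0, "dy": 0, "dz": 70, "rx": 0, "ry": -0.002, "rz": 0.002, "gripper": 0.4}, {"dx": 0, "dy": 0, "dz": 85, "rx": 0, "ry": -0.002, "rz": 0.002, "gripper": 0.4}, {"dx": 0, "dy": 0, "dz": 85, "rx": 0, "ry": -0.002, "rz": 0.002, "gripper": 0.4}, {"dx": 0, "dy": 0, "dz": 85, "rx": 0, "ry": -0.002, "rz": 0.002, "gripper": 0.6}, {"dx": 0, "dy": 0, "dz": 85, "rx": 0, "ry": -0.002, "rz": 0.002, "gripper": 0.7}, {"dx": 0, "dy": 0, "dz": 85, "rx": 0, "ry": -0.002, "rz": 0.002, "gripper": 0.7}, {"dx": 0, "dy": 0, "dz": 85, "rx": 0, "ry": -0.002, "rz": 0.002, "gripper": 0.7}]' --force 40

```text
t: 2.77
eef_pos: [0.4767, -0.2533, 0.1174]
ee_rot: [3.141, -0.001, -0.148]
force: [0.8, -0.3, 0.4]
width: 0.0394
gripper_force: 0.0
```

```bash
python3 d.py 475 -256 115 -0.147; python3 - <<'E'
from station import arm
import cv2
a=arm.grab_frame("scene")["frame"][150:290,80:220,::-1]; b=arm.grab_frame("top")["frame"][200:300,400:500,::-1]
cv2.imwrite('pics/g1.png',cv2.hconcat([cv2.resize(a,(400,400)),cv2.resize(b,(400,400))]))
E
```

```text
t 2.7667 pos [ 476.735 -253.341  117.427] rot [ 3.141 -0.001 -0.148] F [ 0.777 -0.272  0.415] w 0.03943725040179927 q6 1.547575688846511
d [-1.325  2.886  2.426] rv [ 0.    -0.001 -0.001]
```

View pics/g1.png

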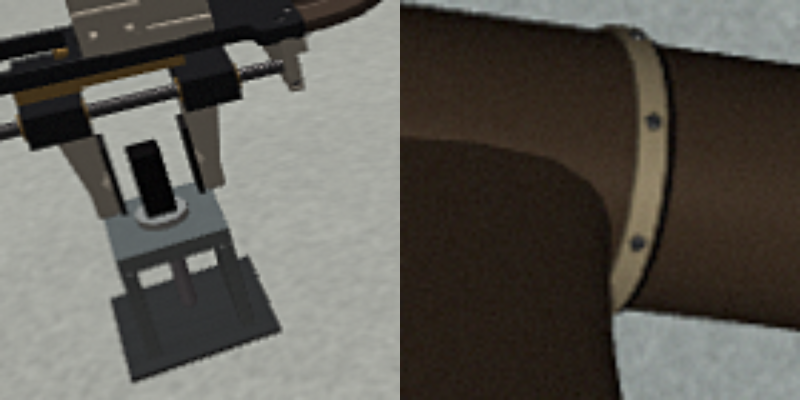

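The fingers straddle the black grip (left half, around (150,180)), clear of the plate. The top view is hidden by the arm. I'll correct a few mm and close.

Request:
jog_arm --targets '[{"dx": -1, "dy": 3, "dz": 2, "rx": 0, "ry": 0, "rz": 0, "gripper": 0.7}, {"dx": -1, "dy": 3, "dz": 2, "rx": 0, "ry": 0, "rz": 0, "gripper": 0.7}, {"dx": -1, "dy": 3, "dz": 2, "rx": 0, "ry": 0, "rz": 0, "gripper": 0.75}, {"dx": -1, "dy": 3, "dz": 2, "rx": 0, "ry": 0, "rz": 0, "gripper": 0.8}, {"dx": -1, "dy": 3, "dz": 2, "rx": 0, "ry": 0, "rz": 0, "gripper": 0.85}, {"dx": -1, "dy": 3, "dz": 2, "rx": 0, "ry": 0, "rz": 0, "gripper": 1}, {"dx": -1, "dy": 3, "dz": 2, "rx": 0, "ry": 0, "rz": 0, "gripper": 1}, {"dx": -1, "dy": 3, "dz": 2, "rx": 0, "ry": 0, "rz": 0, "gripper": 1}]' --force 40

```text
t: 3.53
eef_pos: [0.4744, -0.2562, 0.1139]
ee_rot: [3.142, 0.002, -0.149]
force: [0.6, -1.7, -0.5]
width: 0.0177
gripper_force: 40.0
```

```bash
python3 d.py 475 -256 115 -0.147
```

```text
t 3.5333 pos [ 474.352 -256.194  113.944] rot [ 3.142  0.002 -0.149] F [ 0.569 -1.666 -0.473] w 0.017667914005838975 q6 1.5534436968080436
d [ 0.61  -0.288 -1.057] rv [ 0.     0.002 -0.002]
```

Request:
jog_arm --targets '[{"dx": 0, "dy": 0, "dz": -20, "rx": 0, "ry": 0, "rz": 0, "gripper": 1}, {"dx": 0, "dy": 0, "dz": -45, "rx": 0, "ry": 0, "rz": 0, "gripper": 1}, {"dx": 0, "dy": 0, "dz": -75, "rx": 0, "ry": 0, "rz": 0, "gripper": 1}, {"dx": 0, "dy": 0, "dz": -100, "rx": 0, "ry": 0, "rz": 0, "gripper": 1}, {"dx": 0, "dy": 0, "dz": -105, "rx": 0, "ry": 0, "rz": 0, "gripper": 1}, {"dx": 0, "dy": 0, "dz": -105, "rx": 0, "ry": 0, "rz": 0, "gripper": 1}, {"dx": 0, "dy": 0, "dz": -105, "rx": 0, "ry": 0, "rz": 0, "gripper": 1}, {"dx": 0, "dy": 0, "dz": -105, "rx": 0, "ry": 0, "rz": 0, "gripper": 1}]' --force 40

```text
t: 4.2
eef_pos: [0.4738, -0.2559, 0.2176]
ee_rot: [-3.141, 0.004, -0.149]
force: [-0.3, 0.5, -1.4]
width: 0.0175
gripper_force: 40.0
```

```bash
python3 d.py 546.5 -60.5 190 -0.147; python3 - <<'E'
from station import arm
import cv2
a=arm.grab_frame("scene")["frame"][110:290,60:240,::-1]
cv2.imwrite('pics/g2.png',cv2.resize(a,(540,540)))
E
```

```text
t 4.2 pos [ 473.779 -255.915  217.551] rot [-3.141  0.004 -0.149] F [-0.264  0.467 -1.377] w 0.017517676683865977 q6 1.5534764194633126
d [  43.004 -204.035   27.473] rv [-0.     0.004 -0.002]
```

View pics/g2.png

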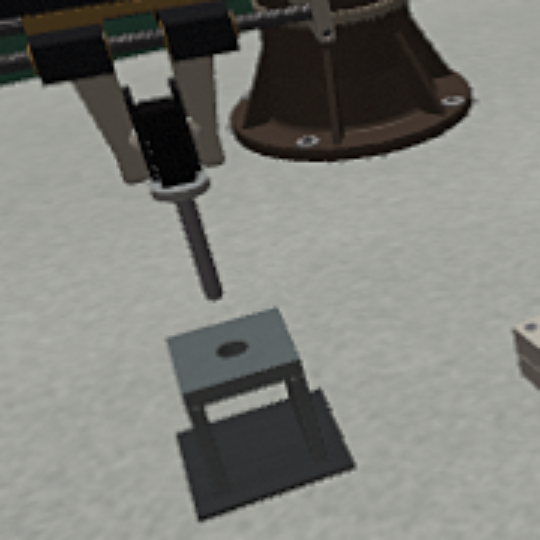

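The probe hangs straight from the fingers, and the stand hole is visible at crop (232,348). Now going to the first disc.

Request:
jog_arm --targets '[{"dx": 43, "dy": -204, "dz": 57, "rx": 0, "ry": 0.004, "rz": -0.002, "gripper": 1}, {"dx": 43, "dy": -204, "dz": 57, "rx": 0, "ry": 0.004, "rz": -0.002, "gripper": 1}, {"dx": 43, "dy": -204, "dz": 57, "rx": 0, "ry": 0.004, "rz": -0.002, "gripper": 1}, {"dx": 43, "dy": -204, "dz": 57, "rx": 0, "ry": 0.004, "rz": -0.002, "gripper": 1}, {"dx": 43, "dy": -204, "dz": 57, "rx": 0, "ry": 0.004, "rz": -0.002, "gripper": 1}, {"dx": 43, "dy": -204, "dz": 57, "rx": 0, "ry": 0.004, "rz": -0.002, "gripper": 1}, {"dx": 43, "dy": -204, "dz": 57, "rx": 0, "ry": 0.004, "rz": -0.002, "gripper": 1}, {"dx": 43, "dy": -204, "dz": 57, "rx": 0, "ry": 0.004, "rz": -0.002, "gripper": 1}]'

```text
t: 4.92
eef_pos: [0.5466, -0.0605, 0.1606]
ee_rot: [3.141, 0.0, -0.145]
force: [0.2, -0.2, 0.3]
width: 0.0181
gripper_force: 40.0
```

```bash
python3 d.py 546.7 -60.3 160 -0.147; python3 - <<'E'
from h import *
from station import arm
f=arm.grab_frame("scene"); P,_=cloud(f)
g=f["frame"].mean(2); 
y,x=np.mgrid[0:400,0:640]
m=((g<55)&(abs(x-137)<9)&(abs(y-226)<6)).astype(np.uint8); n,l,s,c=cv2.connectedComponentsWithStats(m); print("hole",s[1:],c[1:],onplane(f,c[1:],.08))
cv2.imwrite('pics/p1.png',cv2.resize(f["frame"][110:290,130:370,::-1],(800,600)))
E
```

```text
t 4.9167 pos [546.642 -60.483 160.621] rot [ 3.141  0.    -0.145] F [ 0.243 -0.166  0.304] w 0.018085912823788713 q6 1.1784912938732428
d [ 0.031 -0.19   0.621] rv [0.001 0.    0.002]
hole [[133 224   9   5  32]] [[136.78125 225.96875]] [[ 0.47525822 -0.25711834  0.08      ]]
```

View pics/p1.png

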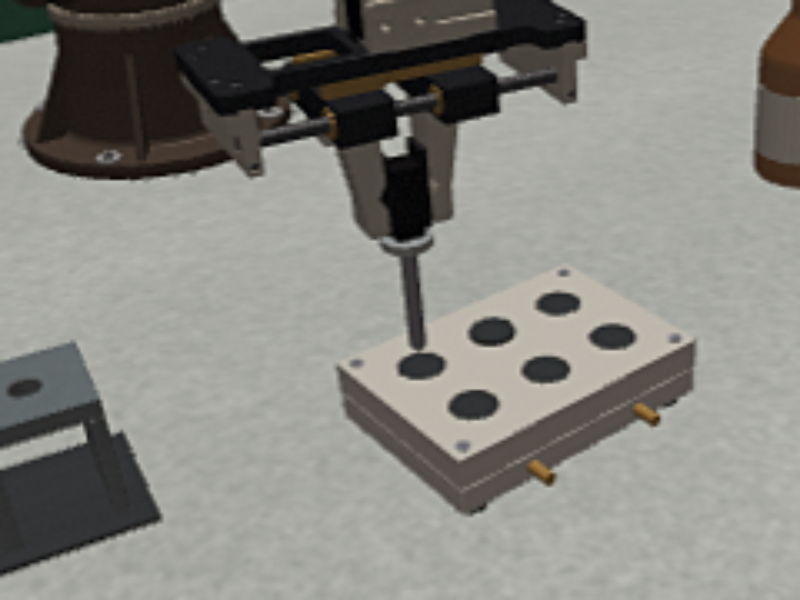

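The tip (crop (417,345)) stands right over the near-left disc. I'll lower it in stages.

Request:
jog_arm --targets '[{"dx": 0, "dy": 0, "dz": 5, "rx": 0, "ry": 0, "rz": 0, "gripper": 1}, {"dx": 0, "dy": 0, "dz": 9, "rx": 0, "ry": 0, "rz": 0, "gripper": 1}, {"dx": 0, "dy": 0, "dz": 9, "rx": 0, "ry": 0, "rz": 0, "gripper": 1}, {"dx": 0, "dy": 0, "dz": 9, "rx": 0, "ry": 0, "rz": 0, "gripper": 1}, {"dx": 0, "dy": 0, "dz": 9, "rx": 0, "ry": 0, "rz": 0, "gripper": 1}, {"dx": 0, "dy": 0, "dz": 9, "rx": 0, "ry": 0, "rz": 0, "gripper": 1}, {"dx": 0, "dy": 0, "dz": 9, "rx": 0, "ry": 0, "rz": 0, "gripper": 1}, {"dx": 0, "dy": 0, "dz": 9, "rx": 0, "ry": 0, "rz": 0, "gripper": 1}]'

```text
t: 5.63
eef_pos: [0.5473, -0.0608, 0.153]
ee_rot: [-3.141, -0.002, -0.147]
force: [0.0, 0.4, -0.9]
width: 0.0176
gripper_force: 40.0
```

Request:
jog_arm --targets '[{"dx": 0, "dy": 0, "dz": 0.5, "rx": 0, "ry": 0, "rz": 0, "gripper": 1}, {"dx": 0, "dy": 0, "dz": 1, "rx": 0, "ry": 0, "rz": 0, "gripper": 1}, {"dx": 0, "dy": 0, "dz": 1, "rx": 0, "ry": 0, "rz": 0, "gripper": 1}, {"dx": 0, "dy": 0, "dz": 1, "rx": 0, "ry": 0, "rz": 0, "gripper": 1}, {"dx": 0, "dy": 0, "dz": 1, "rx": 0, "ry": 0, "rz": 0, "gripper": 1}, {"dx": 0, "dy": 0, "dz": 1, "rx": 0, "ry": 0, "rz": 0, "gripper": 1}, {"dx": 0, "dy": 0, "dz": 1, "rx": 0, "ry": 0, "rz": 0, "gripper": 1}, {"dx": 0, "dy": 0, "dz": 1, "rx": 0, "ry": 0, "rz": 0, "gripper": 1}]'

```text
t: 6.3
eef_pos: [0.5473, -0.0608, 0.1519]
ee_rot: [-3.142, -0.002, -0.147]
force: [-0.4, 0.1, -0.8]
width: 0.0177
gripper_force: 40.0
```

Request:
jog_arm --targets '[{"dx": 0, "dy": 0, "dz": 0.5, "rx": 0, "ry": 0, "rz": 0, "gripper": 1}, {"dx": 0, "dy": 0, "dz": 1, "rx": 0, "ry": 0, "rz": 0, "gripper": 1}, {"dx": 0, "dy": 0, "dz": 1, "rx": 0, "ry": 0, "rz": 0, "gripper": 1}, {"dx": 0, "dy": 0, "dz": 1, "rx": 0, "ry": 0, "rz": 0, "gripper": 1}, {"dx": 0, "dy": 0, "dz": 1, "rx": 0, "ry": 0, "rz": 0, "gripper": 1}, {"dx": 0, "dy": 0, "dz": 1, "rx": 0, "ry": 0, "rz": 0, "gripper": 1}, {"dx": 0, "dy": 0, "dz": 1, "rx": 0, "ry": 0, "rz": 0, "gripper": 1}, {"dx": 0, "dy": 0, "dz": 1, "rx": 0, "ry": 0, "rz": 0, "gripper": 1}]'

```text
t: 6.97
eef_pos: [0.5473, -0.0608, 0.1509]
ee_rot: [3.142, -0.002, -0.147]
force: [-0.2, -0.6, -0.0]
width: 0.0179
gripper_force: 40.0
```

```bash
python3 d.py
```

```text
t 6.9667 pos [547.258 -60.819 150.856] rot [ 3.142 -0.002 -0.147] F [-0.176 -0.592 -0.005] w 0.017902543018441845 q6 1.1777890910192543
```

Request:
jog_arm --targets '[{"dx": 0, "dy": 0, "dz": 0.5, "rx": 0, "ry": 0, "rz": 0, "gripper": 1}, {"dx": 0, "dy": 0, "dz": 1, "rx": 0, "ry": 0, "rz": 0, "gripper": 1}, {"dx": 0, "dy": 0, "dz": 1, "rx": 0, "ry": 0, "rz": 0, "gripper": 1}, {"dx": 0, "dy": 0, "dz": 1, "rx": 0, "ry": 0, "rz": 0, "gripper": 1}, {"dx": 0, "dy": 0, "dz": 1, "rx": 0, "ry": 0, "rz": 0, "gripper": 1}, {"dx": 0, "dy": 0, "dz": 1, "rx": 0, "ry": 0, "rz": 0, "gripper": 1}, {"dx": 0, "dy": 0, "dz": 1, "rx": 0, "ry": 0, "rz": 0, "gripper": 1}, {"dx": 0, "dy": 0, "dz": 1, "rx": 0, "ry": 0, "rz": 0, "gripper": 1}]'

```text
t: 7.63
eef_pos: [0.5472, -0.0608, 0.1499]
ee_rot: [3.142, -0.002, -0.147]
force: [0.8, -0.2, 0.4]
width: 0.0176
gripper_force: 40.0
```

```bash
python3 d.py
```

```text
t 7.6333 pos [547.234 -60.834 149.875] rot [ 3.142 -0.002 -0.147] F [ 0.79  -0.16   0.403] w 0.01762227557377085 q6 1.1777669798743808
```

Request:
jog_arm --targets '[{"dx": 0, "dy": 0, "dz": 0.2, "rx": 0, "ry": 0, "rz": 0, "gripper": 1}, {"dx": 0, "dy": 0, "dz": 0.4, "rx": 0, "ry": 0, "rz": 0, "gripper": 1}, {"dx": 0, "dy": 0, "dz": 0.5, "rx": 0, "ry": 0, "rz": 0, "gripper": 1}, {"dx": 0, "dy": 0, "dz": 0.5, "rx": 0, "ry": 0, "rz": 0, "gripper": 1}, {"dx": 0, "dy": 0, "dz": 0.5, "rx": 0, "ry": 0, "rz": 0, "gripper": 1}, {"dx": 0, "dy": 0, "dz": 0.5, "rx": 0, "ry": 0, "rz": 0, "gripper": 1}, {"dx": 0, "dy": 0, "dz": 0.5, "rx": 0, "ry": 0, "rz": 0, "gripper": 1}, {"dx": 0, "dy": 0, "dz": 0.5, "rx": 0, "ry": 0, "rz": 0, "gripper": 1}]'

```text
t: 8.3
eef_pos: [0.5473, -0.0608, 0.1494]
ee_rot: [-3.142, -0.002, -0.147]
force: [-0.2, 0.2, -0.9]
width: 0.0175
gripper_force: 40.0
```

```bash
python3 d.py
```

```text
t 8.3 pos [547.256 -60.811 149.371] rot [-3.142 -0.002 -0.147] F [-0.196  0.15  -0.925] w 0.017526129706516482 q6 1.1777633125360645
```

Request:
jog_arm --targets '[{"dx": 0, "dy": 0, "dz": 0.2, "rx": 0, "ry": 0, "rz": 0, "gripper": 1}, {"dx": 0, "dy": 0, "dz": 0.4, "rx": 0, "ry": 0, "rz": 0, "gripper": 1}, {"dx": 0, "dy": 0, "dz": 0.5, "rx": 0, "ry": 0, "rz": 0, "gripper": 1}, {"dx": 0, "dy": 0, "dz": 0.5, "rx": 0, "ry": 0, "rz": 0, "gripper": 1}, {"dx": 0, "dy": 0, "dz": 0.5, "rx": 0, "ry": 0, "rz": 0, "gripper": 1}, {"dx": 0, "dy": 0, "dz": 0.5, "rx": 0, "ry": 0, "rz": 0, "gripper": 1}, {"dx": 0, "dy": 0, "dz": 0.5, "rx": 0, "ry": 0, "rz": 0, "gripper": 1}, {"dx": 0, "dy": 0, "dz": 0.5, "rx": 0, "ry": 0, "rz": 0, "gripper": 1}]'

```text
t: 8.97
eef_pos: [0.5473, -0.0608, 0.1489]
ee_rot: [3.142, -0.002, -0.147]
force: [0.6, -0.1, 0.2]
width: 0.0177
gripper_force: 40.0
```

```bash
python3 d.py
```

```text
t 8.9667 pos [547.291 -60.8   148.898] rot [ 3.142 -0.002 -0.147] F [ 0.593 -0.138  0.22 ] w 0.01771516419343976 q6 1.177760016966123
```

Request:
jog_arm --targets '[{"dx": 0, "dy": 0, "dz": 0.2, "rx": 0, "ry": 0, "rz": 0, "gripper": 1}, {"dx": 0, "dy": 0, "dz": 0.4, "rx": 0, "ry": 0, "rz": 0, "gripper": 1}, {"dx": 0, "dy": 0, "dz": 0.5, "rx": 0, "ry": 0, "rz": 0, "gripper": 1}, {"dx": 0, "dy": 0, "dz": 0.5, "rx": 0, "ry": 0, "rz": 0, "gripper": 1}, {"dx": 0, "dy": 0, "dz": 0.5, "rx": 0, "ry": 0, "rz": 0, "gripper": 1}, {"dx": 0, "dy": 0, "dz": 0.5, "rx": 0, "ry": 0, "rz": 0, "gripper": 1}, {"dx": 0, "dy": 0, "dz": 0.5, "rx": 0, "ry": 0, "rz": 0, "gripper": 1}, {"dx": 0, "dy": 0, "dz": 0.5, "rx": 0, "ry": 0, "rz": 0, "gripper": 1}]'

```text
t: 9.63
eef_pos: [0.5474, -0.0608, 0.1486]
ee_rot: [3.142, -0.002, -0.147]
force: [-1.5, 1.4, 4.9]
width: 0.0179
gripper_force: 40.0
```

```bash
python3 d.py
```

```text
t 9.6333 pos [547.366 -60.826 148.572] rot [ 3.142 -0.002 -0.147] F [-1.477  1.364  4.893] w 0.017925557395191964 q6 1.1777556620627048
```

The level disc is felt at a measured TCP z of 148.6. Next reference is the bare face at the centre.

Request:
jog_arm --targets '[{"dx": 0, "dy": 0, "dz": -8, "rx": 0, "ry": 0, "rz": 0, "gripper": 1}, {"dx": 5, "dy": -18, "dz": -8, "rx": 0, "ry": 0, "rz": 0, "gripper": 1}, {"dx": 10, "dy": -37, "dz": -8, "rx": 0, "ry": 0, "rz": 0, "gripper": 1}, {"dx": 15, "dy": -55.5, "dz": -8, "rx": 0, "ry": 0, "rz": 0, "gripper": 1}, {"dx": 15, "dy": -55.5, "dz": -8, "rx": 0, "ry": 0, "rz": 0, "gripper": 1}, {"dx": 15, "dy": -55.5, "dz": -5, "rx": 0, "ry": 0, "rz": 0, "gripper": 1}, {"dx": 15, "dy": -55.5, "dz": -3, "rx": 0, "ry": 0, "rz": 0, "gripper": 1}, {"dx": 15, "dy": -55.5, "dz": -2, "rx": 0, "ry": 0, "rz": 0, "gripper": 1}]'

```text
t: 10.3
eef_pos: [0.5695, -0.0086, 0.1498]
ee_rot: [3.141, -0.001, -0.147]
force: [0.4, 0.7, -1.6]
width: 0.0177
gripper_force: 40.0
```

Request:
jog_arm --targets '[{"dx": 0, "dy": 0, "dz": 0.2, "rx": 0, "ry": 0, "rz": 0, "gripper": 1}, {"dx": 0, "dy": 0, "dz": 0.5, "rx": 0, "ry": 0, "rz": 0, "gripper": 1}, {"dx": 0, "dy": 0, "dz": 0.5, "rx": 0, "ry": 0, "rz": 0, "gripper": 1}, {"dx": 0, "dy": 0, "dz": 0.5, "rx": 0, "ry": 0, "rz": 0, "gripper": 1}, {"dx": 0, "dy": 0, "dz": 0.5, "rx": 0, "ry": 0, "rz": 0, "gripper": 1}, {"dx": 0, "dy": 0, "dz": 0.5, "rx": 0, "ry": 0, "rz": 0, "gripper": 1}, {"dx": 0, "dy": 0, "dz": 0.5, "rx": 0, "ry": 0, "rz": 0, "gripper": 1}, {"dx": 0, "dy": 0, "dz": 0.5, "rx": 0, "ry": 0, "rz": 0, "gripper": 1}]'

```text
t: 10.97
eef_pos: [0.5702, -0.0081, 0.1499]
ee_rot: [-3.142, -0.002, -0.147]
force: [0.5, 0.4, -0.7]
width: 0.0181
gripper_force: 40.0
```

```bash
python3 d.py
```

```text
t 10.9667 pos [570.231  -8.09  149.935] rot [-3.142 -0.002 -0.147] F [ 0.526  0.419 -0.709] w 0.018089844930202742 q6 1.0939115292150763
```

Now 149.94 and free. Two half-millimetre steps, then finer ones.

Request:
jog_arm --targets '[{"dx": 0, "dy": 0, "dz": 0.2, "rx": 0, "ry": 0, "rz": 0, "gripper": 1}, {"dx": 0, "dy": 0, "dz": 0.5, "rx": 0, "ry": 0, "rz": 0, "gripper": 1}, {"dx": 0, "dy": 0, "dz": 0.8, "rx": 0, "ry": 0, "rz": 0, "gripper": 1}, {"dx": 0, "dy": 0, "dz": 0.8, "rx": 0, "ry": 0, "rz": 0, "gripper": 1}, {"dx": 0, "dy": 0, "dz": 0.8, "rx": 0, "ry": 0, "rz": 0, "gripper": 1}, {"dx": 0, "dy": 0, "dz": 0.8, "rx": 0, "ry": 0, "rz": 0, "gripper": 1}, {"dx": 0, "dy": 0, "dz": 0.8, "rx": 0, "ry": 0, "rz": 0, "gripper": 1}, {"dx": 0, "dy": 0, "dz": 0.8, "rx": 0, "ry": 0, "rz": 0, "gripper": 1}]'

```text
t: 11.63
eef_pos: [0.5702, -0.0081, 0.1491]
ee_rot: [3.142, -0.002, -0.147]
force: [-0.1, -0.4, -1.8]
width: 0.018
gripper_force: 40.0
```

Request:
jog_arm --targets '[{"dx": 0, "dy": 0, "dz": 0.2, "rx": 0, "ry": 0, "rz": 0, "gripper": 1}, {"dx": 0, "dy": 0, "dz": 0.4, "rx": 0, "ry": 0, "rz": 0, "gripper": 1}, {"dx": 0, "dy": 0, "dz": 0.4, "rx": 0, "ry": 0, "rz": 0, "gripper": 1}, {"dx": 0, "dy": 0, "dz": 0.4, "rx": 0, "ry": 0, "rz": 0, "gripper": 1}, {"dx": 0, "dy": 0, "dz": 0.4, "rx": 0, "ry": 0, "rz": 0, "gripper": 1}, {"dx": 0, "dy": 0, "dz": 0.4, "rx": 0, "ry": 0, "rz": 0, "gripper": 1}, {"dx": 0, "dy": 0, "dz": 0.4, "rx": 0, "ry": 0, "rz": 0, "gripper": 1}, {"dx": 0, "dy": 0, "dz": 0.4, "rx": 0, "ry": 0, "rz": 0, "gripper": 1}]'

```text
t: 12.3
eef_pos: [0.5703, -0.0081, 0.1487]
ee_rot: [3.142, -0.002, -0.147]
force: [-0.0, -0.3, 0.4]
width: 0.0177
gripper_force: 40.0
```

```bash
python3 d.py
```

```text
t 12.3 pos [570.265  -8.115 148.728] rot [ 3.142 -0.002 -0.147] F [-0.018 -0.294  0.425] w 0.017723463211967876 q6 1.093905798868502
```

Request:
jog_arm --targets '[{"dx": 0, "dy": 0, "dz": 0.2, "rx": 0, "ry": 0, "rz": 0, "gripper": 1}, {"dx": 0, "dy": 0, "dz": 0.3, "rx": 0, "ry": 0, "rz": 0, "gripper": 1}, {"dx": 0, "dy": 0, "dz": 0.3, "rx": 0, "ry": 0, "rz": 0, "gripper": 1}, {"dx": 0, "dy": 0, "dz": 0.3, "rx": 0, "ry": 0, "rz": 0, "gripper": 1}, {"dx": 0, "dy": 0, "dz": 0.3, "rx": 0, "ry": 0, "rz": 0, "gripper": 1}, {"dx": 0, "dy": 0, "dz": 0.3, "rx": 0, "ry": 0, "rz": 0, "gripper": 1}, {"dx": 0, "dy": 0, "dz": 0.3, "rx": 0, "ry": 0, "rz": 0, "gripper": 1}, {"dx": 0, "dy": 0, "dz": 0.3, "rx": 0, "ry": 0, "rz": 0, "gripper": 1}]'

```text
t: 12.97
eef_pos: [0.5703, -0.0081, 0.1485]
ee_rot: [-3.142, -0.002, -0.147]
force: [-1.2, -0.2, 3.6]
width: 0.018
gripper_force: 40.0
```

```bash
python3 d.py
```

```text
t 12.9667 pos [570.297  -8.111 148.535] rot [-3.142 -0.002 -0.147] F [-1.214 -0.219  3.601] w 0.018018759996552045 q6 1.0938934339516095
```

Face reference: 148.5 measured. Next is the suspect disc at (0.544, -0.008).

Request:
jog_arm --targets '[{"dx": 0, "dy": 0, "dz": -6, "rx": 0, "ry": 0, "rz": 0, "gripper": 1}, {"dx": 0, "dy": 0, "dz": -10, "rx": 0, "ry": 0, "rz": 0, "gripper": 1}, {"dx": -12, "dy": 2, "dz": -10, "rx": 0, "ry": 0, "rz": 0, "gripper": 1}, {"dx": -26, "dy": 4, "dz": -10, "rx": 0, "ry": 0, "rz": 0, "gripper": 1}, {"dx": -26, "dy": 4, "dz": -10, "rx": 0, "ry": 0, "rz": 0, "gripper": 1}, {"dx": -26, "dy": 4, "dz": -8, "rx": 0, "ry": 0, "rz": 0, "gripper": 1}, {"dx": -26, "dy": 4, "dz": -6, "rx": 0, "ry": 0, "rz": 0, "gripper": 1}, {"dx": -26, "dy": 4, "dz": -5.5, "rx": 0, "ry": 0, "rz": 0, "gripper": 1}]'

```text
t: 13.63
eef_pos: [0.5442, -0.0082, 0.1535]
ee_rot: [3.142, -0.002, -0.147]
force: [-0.3, -0.1, -0.7]
width: 0.018
gripper_force: 40.0
```

Request:
jog_arm --targets '[{"dx": 0, "dy": 0, "dz": 0.2, "rx": 0, "ry": 0, "rz": 0, "gripper": 1}, {"dx": 0, "dy": 0, "dz": 0.4, "rx": 0, "ry": 0, "rz": 0, "gripper": 1}, {"dx": 0, "dy": 0, "dz": 0.4, "rx": 0, "ry": 0, "rz": 0, "gripper": 1}, {"dx": 0, "dy": 0, "dz": 0.4, "rx": 0, "ry": 0, "rz": 0, "gripper": 1}, {"dx": 0, "dy": 0, "dz": 0.4, "rx": 0, "ry": 0, "rz": 0, "gripper": 1}, {"dx": 0, "dy": 0, "dz": 0.4, "rx": 0, "ry": 0, "rz": 0, "gripper": 1}, {"dx": 0, "dy": 0, "dz": 0.4, "rx": 0, "ry": 0, "rz": 0, "gripper": 1}, {"dx": 0, "dy": 0, "dz": 0.4, "rx": 0, "ry": 0, "rz": 0, "gripper": 1}]'

```text
t: 14.3
eef_pos: [0.5439, -0.0083, 0.1535]
ee_rot: [-3.142, -0.002, -0.147]
force: [0.9, 0.7, -1.4]
width: 0.0175
gripper_force: 40.0
```

```bash
python3 d.py
```

```text
t 14.3 pos [543.898  -8.262 153.472] rot [-3.142 -0.002 -0.147] F [ 0.868  0.718 -1.445] w 0.01750952770785639 q6 1.0774570990051808
```

Request:
jog_arm --targets '[{"dx": 0, "dy": 0, "dz": 0.2, "rx": 0, "ry": 0, "rz": 0, "gripper": 1}, {"dx": 0, "dy": 0, "dz": 0.4, "rx": 0, "ry": 0, "rz": 0, "gripper": 1}, {"dx": 0, "dy": 0, "dz": 0.5, "rx": 0, "ry": 0, "rz": 0, "gripper": 1}, {"dx": 0, "dy": 0, "dz": 0.5, "rx": 0, "ry": 0, "rz": 0, "gripper": 1}, {"dx": 0, "dy": 0, "dz": 0.5, "rx": 0, "ry": 0, "rz": 0, "gripper": 1}, {"dx": 0, "dy": 0, "dz": 0.5, "rx": 0, "ry": 0, "rz": 0, "gripper": 1}, {"dx": 0, "dy": 0, "dz": 0.5, "rx": 0, "ry": 0, "rz": 0, "gripper": 1}, {"dx": 0, "dy": 0, "dz": 0.5, "rx": 0, "ry": 0, "rz": 0, "gripper": 1}]'

```text
t: 14.97
eef_pos: [0.5439, -0.0082, 0.1529]
ee_rot: [3.142, -0.002, -0.147]
force: [-0.0, -0.3, -1.0]
width: 0.0177
gripper_force: 40.0
```

Request:
jog_arm --targets '[{"dx": 0, "dy": 0, "dz": 0.2, "rx": 0, "ry": 0, "rz": 0, "gripper": 1}, {"dx": 0, "dy": 0, "dz": 0.4, "rx": 0, "ry": 0, "rz": 0, "gripper": 1}, {"dx": 0, "dy": 0, "dz": 0.4, "rx": 0, "ry": 0, "rz": 0, "gripper": 1}, {"dx": 0, "dy": 0, "dz": 0.4, "rx": 0, "ry": 0, "rz": 0, "gripper": 1}, {"dx": 0, "dy": 0, "dz": 0.4, "rx": 0, "ry": 0, "rz": 0, "gripper": 1}, {"dx": 0, "dy": 0, "dz": 0.4, "rx": 0, "ry": 0, "rz": 0, "gripper": 1}, {"dx": 0, "dy": 0, "dz": 0.4, "rx": 0, "ry": 0, "rz": 0, "gripper": 1}, {"dx": 0, "dy": 0, "dz": 0.4, "rx": 0, "ry": 0, "rz": 0, "gripper": 1}]'

```text
t: 15.63
eef_pos: [0.5439, -0.0082, 0.1526]
ee_rot: [-3.142, -0.002, -0.147]
force: [0.1, 0.7, -0.6]
width: 0.0178
gripper_force: 40.0
```

```bash
python3 d.py
```

```text
t 15.6333 pos [543.928  -8.25  152.562] rot [-3.142 -0.002 -0.147] F [ 0.107  0.749 -0.561] w 0.0177765801393953 q6 1.0774734461247701
```

Request:
jog_arm --targets '[{"dx": 0, "dy": 0, "dz": 0.2, "rx": 0, "ry": 0, "rz": 0, "gripper": 1}, {"dx": 0, "dy": 0, "dz": 0.4, "rx": 0, "ry": 0, "rz": 0, "gripper": 1}, {"dx": 0, "dy": 0, "dz": 0.4, "rx": 0, "ry": 0, "rz": 0, "gripper": 1}, {"dx": 0, "dy": 0, "dz": 0.4, "rx": 0, "ry": 0, "rz": 0, "gripper": 1}, {"dx": 0, "dy": 0, "dz": 0.4, "rx": 0, "ry": 0, "rz": 0, "gripper": 1}, {"dx": 0, "dy": 0, "dz": 0.4, "rx": 0, "ry": 0, "rz": 0, "gripper": 1}, {"dx": 0, "dy": 0, "dz": 0.4, "rx": 0, "ry": 0, "rz": 0, "gripper": 1}, {"dx": 0, "dy": 0, "dz": 0.4, "rx": 0, "ry": 0, "rz": 0, "gripper": 1}]'

```text
t: 16.3
eef_pos: [0.5439, -0.0083, 0.1521]
ee_rot: [3.142, -0.002, -0.147]
force: [0.4, -0.9, -1.5]
width: 0.0174
gripper_force: 40.0
```

```bash
python3 d.py
```

```text
t 16.3 pos [543.886  -8.266 152.132] rot [ 3.142 -0.002 -0.147] F [ 0.366 -0.929 -1.486] w 0.017353483910685003 q6 1.0774457256130539
```

Request:
jog_arm --targets '[{"dx": 0, "dy": 0, "dz": 0.2, "rx": 0, "ry": 0, "rz": 0, "gripper": 1}, {"dx": 0, "dy": 0, "dz": 0.4, "rx": 0, "ry": 0, "rz": 0, "gripper": 1}, {"dx": 0, "dy": 0, "dz": 0.4, "rx": 0, "ry": 0, "rz": 0, "gripper": 1}, {"dx": 0, "dy": 0, "dz": 0.4, "rx": 0, "ry": 0, "rz": 0, "gripper": 1}, {"dx": 0, "dy": 0, "dz": 0.4, "rx": 0, "ry": 0, "rz": 0, "gripper": 1}, {"dx": 0, "dy": 0, "dz": 0.4, "rx": 0, "ry": 0, "rz": 0, "gripper": 1}, {"dx": 0, "dy": 0, "dz": 0.4, "rx": 0, "ry": 0, "rz": 0, "gripper": 1}, {"dx": 0, "dy": 0, "dz": 0.4, "rx": 0, "ry": 0, "rz": 0, "gripper": 1}]'

```text
t: 16.97
eef_pos: [0.544, -0.0082, 0.1518]
ee_rot: [-3.142, -0.002, -0.147]
force: [0.0, -0.4, -0.5]
width: 0.0179
gripper_force: 40.0
```

```bash
python3 d.py
```

```text
t 16.9667 pos [543.959  -8.249 151.801] rot [-3.142 -0.002 -0.147] F [ 0.03  -0.37  -0.527] w 0.017867768909357092 q6 1.0774591338785644
```

Request:
jog_arm --targets '[{"dx": 0, "dy": 0, "dz": 0.2, "rx": 0, "ry": 0, "rz": 0, "gripper": 1}, {"dx": 0, "dy": 0, "dz": 0.4, "rx": 0, "ry": 0, "rz": 0, "gripper": 1}, {"dx": 0, "dy": 0, "dz": 0.4, "rx": 0, "ry": 0, "rz": 0, "gripper": 1}, {"dx": 0, "dy": 0, "dz": 0.4, "rx": 0, "ry": 0, "rz": 0, "gripper": 1}, {"dx": 0, "dy": 0, "dz": 0.4, "rx": 0, "ry": 0, "rz": 0, "gripper": 1}, {"dx": 0, "dy": 0, "dz": 0.4, "rx": 0, "ry": 0, "rz": 0, "gripper": 1}, {"dx": 0, "dy": 0, "dz": 0.4, "rx": 0, "ry": 0, "rz": 0, "gripper": 1}, {"dx": 0, "dy": 0, "dz": 0.4, "rx": 0, "ry": 0, "rz": 0, "gripper": 1}]'

```text
t: 17.63
eef_pos: [0.544, -0.0082, 0.1515]
ee_rot: [-3.142, -0.002, -0.147]
force: [-0.7, -0.6, 4.5]
width: 0.0182
gripper_force: 40.0
```

```bash
python3 d.py
```

```text
t 17.6333 pos [544.021  -8.244 151.534] rot [-3.142 -0.002 -0.147] F [-0.728 -0.579  4.53 ] w 0.018154722414539536 q6 1.07748476154128
```

The high disc is confirmed: contact at 151.5, 3.0 mm above the face. Now pressing slowly.

Request:
jog_arm --targets '[{"dx": 0, "dy": 0, "dz": 0.3, "rx": 0, "ry": 0, "rz": 0, "gripper": 1}, {"dx": 0, "dy": 0, "dz": 0.6, "rx": 0, "ry": 0, "rz": 0, "gripper": 1}, {"dx": 0, "dy": 0, "dz": 0.9, "rx": 0, "ry": 0, "rz": 0, "gripper": 1}, {"dx": 0, "dy": 0, "dz": 1.2, "rx": 0, "ry": 0, "rz": 0, "gripper": 1}, {"dx": 0, "dy": 0, "dz": 1.5, "rx": 0, "ry": 0, "rz": 0, "gripper": 1}, {"dx": 0, "dy": 0, "dz": 1.5, "rx": 0, "ry": 0, "rz": 0, "gripper": 1}, {"dx": 0, "dy": 0, "dz": 1.5, "rx": 0, "ry": 0, "rz": 0, "gripper": 1}, {"dx": 0, "dy": 0, "dz": 1.5, "rx": 0, "ry": 0, "rz": 0, "gripper": 1}]'

```text
t: 18.3
eef_pos: [0.5442, -0.0083, 0.1508]
ee_rot: [3.142, -0.003, -0.146]
force: [-3.7, 1.1, 11.0]
width: 0.0179
gripper_force: 40.0
```

```bash
python3 d.py
```

```text
t 18.3 pos [544.179  -8.3   150.842] rot [ 3.142 -0.003 -0.146] F [-3.737  1.122 11.001] w 0.017941076382823055 q6 1.0774801231030737
```

Request:
jog_arm --targets '[{"dx": 0, "dy": 0, "dz": 0.2, "rx": 0, "ry": 0, "rz": 0, "gripper": 1}, {"dx": 0, "dy": 0, "dz": 0.4, "rx": 0, "ry": 0, "rz": 0, "gripper": 1}, {"dx": 0, "dy": 0, "dz": 0.6, "rx": 0, "ry": 0, "rz": 0, "gripper": 1}, {"dx": 0, "dy": 0, "dz": 0.8, "rx": 0, "ry": 0, "rz": 0, "gripper": 1}, {"dx": 0, "dy": 0, "dz": 1.0, "rx": 0, "ry": 0, "rz": 0, "gripper": 1}, {"dx": 0, "dy": 0, "dz": 1.0, "rx": 0, "ry": 0, "rz": 0, "gripper": 1}, {"dx": 0, "dy": 0, "dz": 1.0, "rx": 0, "ry": 0, "rz": 0, "gripper": 1}, {"dx": 0, "dy": 0, "dz": 1.0, "rx": 0, "ry": 0, "rz": 0, "gripper": 1}]'

```text
t: 18.97
eef_pos: [0.5442, -0.0083, 0.1499]
ee_rot: [-3.142, -0.003, -0.146]
force: [-3.3, 0.9, 11.6]
width: 0.0175
gripper_force: 40.0
```

```bash
python3 d.py
```

```text
t 18.9667 pos [544.195  -8.29  149.87 ] rot [-3.142 -0.003 -0.146] F [-3.254  0.855 11.639] w 0.01751748339192991 q6 1.0774463607169034
```

Request:
jog_arm --targets '[{"dx": 0, "dy": 0, "dz": 0.2, "rx": 0, "ry": 0, "rz": 0, "gripper": 1}, {"dx": 0, "dy": 0, "dz": 0.4, "rx": 0, "ry": 0, "rz": 0, "gripper": 1}, {"dx": 0, "dy": 0, "dz": 0.6, "rx": 0, "ry": 0, "rz": 0, "gripper": 1}, {"dx": 0, "dy": 0, "dz": 0.8, "rx": 0, "ry": 0, "rz": 0, "gripper": 1}, {"dx": 0, "dy": 0, "dz": 1.0, "rx": 0, "ry": 0, "rz": 0, "gripper": 1}, {"dx": 0, "dy": 0, "dz": 1.0, "rx": 0, "ry": 0, "rz": 0, "gripper": 1}, {"dx": 0, "dy": 0, "dz": 1.0, "rx": 0, "ry": 0, "rz": 0, "gripper": 1}, {"dx": 0, "dy": 0, "dz": 1.0, "rx": 0, "ry": 0, "rz": 0, "gripper": 1}]'

```text
t: 19.63
eef_pos: [0.5442, -0.0083, 0.1489]
ee_rot: [-3.142, -0.003, -0.146]
force: [-3.5, 0.8, 11.9]
width: 0.0179
gripper_force: 40.0
```

```bash
python3 d.py; python3 - <<'E'
from station import arm
from h import *
f=arm.grab_frame("scene"); P,_=cloud(f); z=P[...,2]
g=f["frame"].mean(2)
for n,x,y in [("D1",.5467,-.0603),("D2",.5442,-.0082),("D3",.5432,.0437),("D5",.5966,-.0065),("D6",.595,.0456)]:
    m=(np.hypot(P[...,0]-x,P[...,1]-y)<.012)&(z>.03)&(z<.0505)&(g<80)
    print(n,m.sum(),np.mean(z[m]))
E
```

```text
t 19.6333 pos [544.188  -8.289 148.868] rot [-3.142 -0.003 -0.146] F [-3.466  0.788 11.949] w 0.017938587742500293 q6 1.077475246805773
D1 67 0.04553685854244659
D2 45 0.04634305558145588
D3 50 0.04541981111440968
D5 66 0.045075124473715186
D6 56 0.04580495090571796
```

Request:
jog_arm --targets '[{"dx": 0, "dy": 0, "dz": 0.2, "rx": 0, "ry": 0, "rz": 0, "gripper": 1}, {"dx": 0, "dy": 0, "dz": 0.4, "rx": 0, "ry": 0, "rz": 0, "gripper": 1}, {"dx": 0, "dy": 0, "dz": 0.4, "rx": 0, "ry": 0, "rz": 0, "gripper": 1}, {"dx": 0, "dy": 0, "dz": 0.4, "rx": 0, "ry": 0, "rz": 0, "gripper": 1}, {"dx": 0, "dy": 0, "dz": 0.4, "rx": 0, "ry": 0, "rz": 0, "gripper": 1}, {"dx": 0, "dy": 0, "dz": 0.4, "rx": 0, "ry": 0, "rz": 0, "gripper": 1}, {"dx": 0, "dy": 0, "dz": 0.4, "rx": 0, "ry": 0, "rz": 0, "gripper": 1}, {"dx": 0, "dy": 0, "dz": 0.4, "rx": 0, "ry": 0, "rz": 0, "gripper": 1}]'

```text
t: 20.35
eef_pos: [0.5442, -0.0083, 0.1485]
ee_rot: [3.142, -0.003, -0.146]
force: [-2.4, -0.3, 11.6]
width: 0.018
gripper_force: 40.0
```

```bash
python3 d.py
```

```text
t 20.35 pos [544.216  -8.295 148.489] rot [ 3.142 -0.003 -0.146] F [-2.416 -0.257 11.61 ] w 0.01804951458138339 q6 1.0774245209810256
```

Request:
jog_arm --targets '[{"dx": 0, "dy": 0, "dz": -2, "rx": 0, "ry": 0, "rz": 0, "gripper": 1}, {"dx": 0, "dy": 0, "dz": -8, "rx": 0, "ry": 0, "rz": 0, "gripper": 1}, {"dx": 26, "dy": -4, "dz": -8, "rx": 0, "ry": 0, "rz": 0, "gripper": 1}, {"dx": 26, "dy": -4, "dz": -8, "rx": 0, "ry": 0, "rz": 0, "gripper": 1}, {"dx": 26, "dy": -4, "dz": -8, "rx": 0, "ry": 0, "rz": 0, "gripper": 1}, {"dx": 26, "dy": -4, "dz": -5, "rx": 0, "ry": 0, "rz": 0, "gripper": 1}, {"dx": 26, "dy": -4, "dz": -3, "rx": 0, "ry": 0, "rz": 0, "gripper": 1}, {"dx": 26, "dy": -4, "dz": -2, "rx": 0, "ry": 0, "rz": 0, "gripper": 1}]'

```text
t: 21.02
eef_pos: [0.5694, -0.0082, 0.1489]
ee_rot: [3.141, -0.001, -0.147]
force: [-0.6, -0.6, -1.1]
width: 0.018
gripper_force: 40.0
```

```bash
python3 d.py; cat > z.py <<'E'
from station import arm
from h import *
for n in ["scene","top"]:
  f=arm.grab_frame(n); P,_=cloud(f); z=P[...,2]; g=f["frame"].mean(2)
  for n,x,y in [("D1",.5467,-.0603),("D2",.5442,-.0082),("D3",.5432,.0437),("D4",.5983,-.0585),("D5",.5966,-.0065),("D6",.595,.0456)]:
    m=(np.hypot(P[...,0]-x,P[...,1]-y)<.012)&(z>.03)&(z<.0505)&(g<80)
    if m.sum()>20: print(n,m.sum(),np.median(z[m]).round(4),np.mean(z[m]).round(4))
E
python3 z.py
```

```text
t 21.0167 pos [569.428  -8.201 148.865] rot [ 3.141 -0.001 -0.147] F [-0.565 -0.557 -1.116] w 0.017966307359813652 q6 1.0938538861012008
D1 69 0.0455 0.0456
D2 48 0.0455 0.0456
D3 52 0.0452 0.0452
D4 75 0.0453 0.0453
D5 68 0.0449 0.045
D6 60 0.0455 0.0456
```

The depth camera now shows the disc level with the rest. One quick face touch checks whether the probe slipped in the grip.

Request:
jog_arm --targets '[{"dx": 0, "dy": 0, "dz": 0, "rx": 0, "ry": 0, "rz": 0, "gripper": 1}, {"dx": 0, "dy": 0, "dz": 0, "rx": 0, "ry": 0, "rz": 0, "gripper": 1}, {"dx": 0, "dy": 0, "dz": 0, "rx": 0, "ry": 0, "rz": 0, "gripper": 1}, {"dx": 0, "dy": 0, "dz": 0, "rx": 0, "ry": 0, "rz": 0, "gripper": 1}, {"dx": 0, "dy": 0, "dz": 0, "rx": 0, "ry": 0, "rz": 0, "gripper": 1}, {"dx": 0, "dy": 0, "dz": 0, "rx": 0, "ry": 0, "rz": 0, "gripper": 1}, {"dx": 0, "dy": 0, "dz": 0, "rx": 0, "ry": 0, "rz": 0, "gripper": 1}, {"dx": 0, "dy": 0, "dz": 0, "rx": 0, "ry": 0, "rz": 0, "gripper": 1}]'

```text
t: 21.78
eef_pos: [0.5702, -0.0081, 0.1495]
ee_rot: [3.142, -0.002, -0.147]
force: [0.4, 0.1, -0.3]
width: 0.018
gripper_force: 40.0
```

```bash
python3 d.py
```

```text
t 21.7833 pos [570.186  -8.097 149.495] rot [ 3.142 -0.002 -0.147] F [ 0.369  0.127 -0.274] w 0.017974962859861405 q6 1.0939183425882493
```

Request:
jog_arm --targets '[{"dx": 0, "dy": 0, "dz": 0.2, "rx": 0, "ry": 0, "rz": 0, "gripper": 1}, {"dx": 0, "dy": 0, "dz": 0.4, "rx": 0, "ry": 0, "rz": 0, "gripper": 1}, {"dx": 0, "dy": 0, "dz": 0.4, "rx": 0, "ry": 0, "rz": 0, "gripper": 1}, {"dx": 0, "dy": 0, "dz": 0.4, "rx": 0, "ry": 0, "rz": 0, "gripper": 1}, {"dx": 0, "dy": 0, "dz": 0.4, "rx": 0, "ry": 0, "rz": 0, "gripper": 1}, {"dx": 0, "dy": 0, "dz": 0.4, "rx": 0, "ry": 0, "rz": 0, "gripper": 1}, {"dx": 0, "dy": 0, "dz": 0.4, "rx": 0, "ry": 0, "rz": 0, "gripper": 1}, {"dx": 0, "dy": 0, "dz": 0.4, "rx": 0, "ry": 0, "rz": 0, "gripper": 1}]'

```text
t: 22.45
eef_pos: [0.5702, -0.0081, 0.1491]
ee_rot: [3.142, -0.002, -0.147]
force: [1.3, 0.7, -0.9]
width: 0.0179
gripper_force: 40.0
```

```bash
python3 d.py
```

```text
t 22.45 pos [570.212  -8.09  149.091] rot [ 3.142 -0.002 -0.147] F [ 1.308  0.655 -0.932] w 0.017859999461972535 q6 1.0938970116718696
```

Request:
jog_arm --targets '[{"dx": 0, "dy": 0, "dz": 0.2, "rx": 0, "ry": 0, "rz": 0, "gripper": 1}, {"dx": 0, "dy": 0, "dz": 0.4, "rx": 0, "ry": 0, "rz": 0, "gripper": 1}, {"dx": 0, "dy": 0, "dz": 0.6, "rx": 0, "ry": 0, "rz": 0, "gripper": 1}, {"dx": 0, "dy": 0, "dz": 0.6, "rx": 0, "ry": 0, "rz": 0, "gripper": 1}, {"dx": 0, "dy": 0, "dz": 0.6, "rx": 0, "ry": 0, "rz": 0, "gripper": 1}, {"dx": 0, "dy": 0, "dz": 0.6, "rx": 0, "ry": 0, "rz": 0, "gripper": 1}, {"dx": 0, "dy": 0, "dz": 0.6, "rx": 0, "ry": 0, "rz": 0, "gripper": 1}, {"dx": 0, "dy": 0, "dz": 0.6, "rx": 0, "ry": 0, "rz": 0, "gripper": 1}]'

```text
t: 23.12
eef_pos: [0.5703, -0.0081, 0.1486]
ee_rot: [-3.142, -0.002, -0.147]
force: [-0.2, -0.2, 2.0]
width: 0.0176
gripper_force: 40.0
```

```bash
python3 d.py 474.4 -256.2 225 -0.149
```

```text
t 23.1167 pos [570.284  -8.119 148.613] rot [-3.142 -0.002 -0.147] F [-0.184 -0.236  2.025] w 0.017625379880113444 q6 1.0939019040239957
d [-58.406 259.436 -76.517] rv [-0.    -0.002  0.002]
```

There was no slip (2 N at 148.6), so the disc is level. Returning to the stand.

Request:
jog_arm --targets '[{"dx": 0, "dy": 0, "dz": -30, "rx": 0, "ry": 0, "rz": 0, "gripper": 1}, {"dx": 0, "dy": 0, "dz": -65, "rx": 0, "ry": 0, "rz": 0, "gripper": 1}, {"dx": -58, "dy": 259, "dz": -76, "rx": 0, "ry": 0, "rz": 0, "gripper": 1}, {"dx": -58, "dy": 259, "dz": -76, "rx": 0, "ry": 0, "rz": 0, "gripper": 1}, {"dx": -58, "dy": 259, "dz": -76, "rx": 0, "ry": 0, "rz": 0, "gripper": 1}, {"dx": -58, "dy": 259, "dz": -76, "rx": 0, "ry": 0, "rz": 0, "gripper": 1}, {"dx": -58, "dy": 259, "dz": -76, "rx": 0, "ry": 0, "rz": 0, "gripper": 1}, {"dx": -58, "dy": 259, "dz": -76, "rx": 0, "ry": 0, "rz": 0, "gripper": 1}]'

```text
t: 23.78
eef_pos: [0.4793, -0.2427, 0.2239]
ee_rot: [-3.141, -0.002, -0.146]
force: [2.3, -0.3, -1.5]
width: 0.0179
gripper_force: 40.0
```

Request:
jog_arm --targets '[{"dx": 0, "dy": 0, "dz": 0, "rx": 0, "ry": 0, "rz": 0, "gripper": 1}, {"dx": 0, "dy": 0, "dz": 0, "rx": 0, "ry": 0, "rz": 0, "gripper": 1}, {"dx": 0, "dy": 0, "dz": 0, "rx": 0, "ry": 0, "rz": 0, "gripper": 1}, {"dx": 0, "dy": 0, "dz": 0, "rx": 0, "ry": 0, "rz": 0, "gripper": 1}, {"dx": 0, "dy": 0, "dz": 0, "rx": 0, "ry": 0, "rz": 0, "gripper": 1}, {"dx": 0, "dy": 0, "dz": 0, "rx": 0, "ry": 0, "rz": 0, "gripper": 1}, {"dx": 0, "dy": 0, "dz": 0, "rx": 0, "ry": 0, "rz": 0, "gripper": 1}, {"dx": 0, "dy": 0, "dz": 0, "rx": 0, "ry": 0, "rz": 0, "gripper": 1}]'

```text
t: 24.45
eef_pos: [0.4807, -0.2406, 0.2237]
ee_rot: [-3.142, -0.002, -0.146]
force: [-0.8, 0.6, -0.2]
width: 0.0173
gripper_force: 40.0
```

```bash
python3 d.py 474.4 -256.2 189 -0.149; sed -i 's/for n in \["scene","top"\]/for n in ["top","scene"]/' z.py; python3 z.py
```

```text
t 24.45 pos [ 480.713 -240.572  223.702] rot [-3.142 -0.002 -0.146] F [-0.815  0.563 -0.246] w 0.017291157353552498 q6 1.5242942794025671
d [-4.047 16.378 34.695] rv [-0.    -0.002  0.003]
D2 84 0.0463 0.0462
D3 86 0.046 0.0459
D5 82 0.0457 0.0456
D6 83 0.0461 0.0462
D1 67 0.0455 0.0455
D2 55 0.0458 0.0459
D3 53 0.0452 0.0453
D4 74 0.0452 0.0452
D5 67 0.0451 0.0451
D6 59 0.0456 0.0456
```

Request:
jog_arm --targets '[{"dx": -4, "dy": 16.4, "dz": 0, "rx": 0, "ry": 0, "rz": 0.003, "gripper": 1}, {"dx": -4, "dy": 16.4, "dz": 0, "rx": 0, "ry": 0, "rz": 0.003, "gripper": 1}, {"dx": -4, "dy": 16.4, "dz": 20, "rx": 0, "ry": 0, "rz": 0.003, "gripper": 1}, {"dx": -4, "dy": 16.4, "dz": 30, "rx": 0, "ry": 0, "rz": 0.003, "gripper": 1}, {"dx": -4, "dy": 16.4, "dz": 30, "rx": 0, "ry": 0, "rz": 0.003, "gripper": 1}, {"dx": -4, "dy": 16.4, "dz": 30, "rx": 0, "ry": 0, "rz": 0.003, "gripper": 1}, {"dx": -4, "dy": 16.4, "dz": 30, "rx": 0, "ry": 0, "rz": 0.003, "gripper": 1}, {"dx": -4, "dy": 16.4, "dz": 30, "rx": 0, "ry": 0, "rz": 0.003, "gripper": 1}]'

```text
t: 25.22
eef_pos: [0.4746, -0.2569, 0.1945]
ee_rot: [3.141, -0.003, -0.149]
force: [1.3, -0.2, 0.4]
width: 0.0177
gripper_force: 40.0
```

```bash
python3 d.py 474.4 -256.2 115 -0.149; python3 - <<'E'
from station import arm
import cv2
a=arm.grab_frame("scene")["frame"][150:280,80:210,::-1]
cv2.imwrite('pics/s1.png',cv2.resize(a,(590,590),interpolation=cv2.INTER_CUBIC))
E
```

```text
t 25.2167 pos [ 474.631 -256.921  194.482] rot [ 3.141 -0.003 -0.149] F [ 1.27  -0.154  0.387] w 0.01769539525851421 q6 1.553728437763844
d [-0.576 -0.7   79.48 ] rv [ 0.    -0.003 -0.   ]
```

View pics/s1.png

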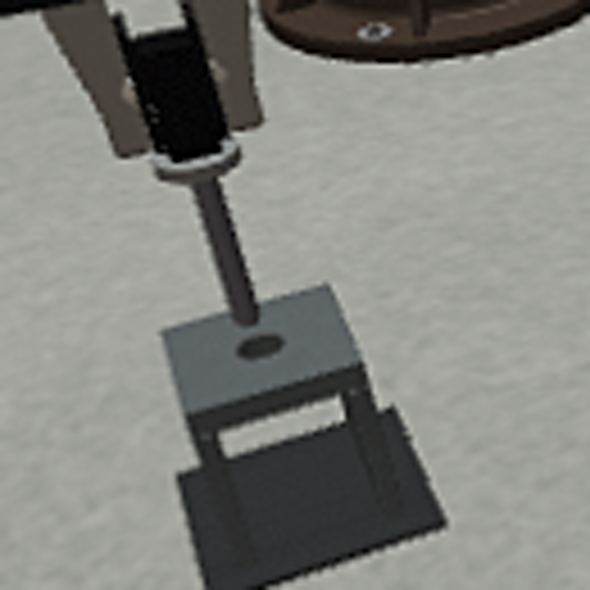

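The tip at crop (248,325) is close above the hole at (261,345), slightly left along the rod's lean. I'll measure this offset properly before inserting.

```bash
python3 - <<'E'
from station import arm
from h import *
np.set_printoptions(suppress=True,precision=2)
f=arm.grab_frame("scene"); P,_=cloud(f); z=P[...,2]; g=f["frame"].mean(2)
V=np.array(f["view"]); cam=-V[:3,:3].T@V[:3,3]
m=(np.hypot(P[...,0]-.475,P[...,1]+.256)<.02)&(z>.094)&(z<.152)
p=P[m]; 
# fit vertical-ish cylinder r=5 : axis x=a+bz', y=c+dz'
from scipy.optimize import least_squares
r=least_squares(lambda q: np.hypot(p[:,0]-q[0]-q[2]*(p[:,2]-.08),p[:,1]-q[1]-q[3]*(p[:,2]-.08))-.005,[.477,-.255,0,0],loss='soft_l1',f_scale=.001)
print(m.sum(),"axis at z=80mm",r.x[:2]*1000,"tilt",r.x[2:])
y,x=np.mgrid[0:400,0:640]
h=((g<60)&(abs(x-137)<9)&(abs(y-226)<6)&(z<.085)).astype(np.uint8); n,l,s,c=cv2.connectedComponentsWithStats(h); print(s[1:],c[1:],onplane(f,c[1:],.08)*1000)
# image midline of the rod at given heights vs projected vertical line
w=np.clip(75-g,0,75)  # darkness
rows=range(196,216)
for v in (196,202,208,214,218):
    idx=np.where(m[v])[0]; 
    if len(idx): print(v,idx.min(),idx.max())
E
```

```text
201 axis at z=80mm [ 475.52 -258.68] tilt [-0.01  0.  ]
[[132 224  10   5  36]] [[136.86 226.03]] [[ 475.53 -257.07   80.  ]]
196 123 129
202 125 131
208 127 133
214 129 135
218 130 136
```

Request:
jog_arm --targets '[{"dx": 0, "dy": -1.2, "dz": 0, "rx": 0, "ry": -0.003, "rz": 0, "gripper": 1}, {"dx": 0, "dy": -1.2, "dz": 3, "rx": 0, "ry": -0.003, "rz": 0, "gripper": 1}, {"dx": 0, "dy": -1.2, "dz": 6, "rx": 0, "ry": -0.003, "rz": 0, "gripper": 1}, {"dx": 0, "dy": -1.2, "dz": 9, "rx": 0, "ry": -0.003, "rz": 0, "gripper": 1}, {"dx": 0, "dy": -1.2, "dz": 12, "rx": 0, "ry": -0.003, "rz": 0, "gripper": 1}, {"dx": 0, "dy": -1.2, "dz": 15, "rx": 0, "ry": -0.003, "rz": 0, "gripper": 1}, {"dx": 0, "dy": -1.2, "dz": 15, "rx": 0, "ry": -0.003, "rz": 0, "gripper": 1}, {"dx": 0, "dy": -1.2, "dz": 15, "rx": 0, "ry": -0.003, "rz": 0, "gripper": 1}]'

```text
t: 25.98
eef_pos: [0.4742, -0.2557, 0.1784]
ee_rot: [3.142, 0.002, -0.15]
force: [0.5, -0.6, -1.1]
width: 0.018
gripper_force: 40.0
```

```bash
python3 d.py 474.5 -255.7 115.5 -0.149
```

```text
t 25.9833 pos [ 474.209 -255.673  178.442] rot [ 3.142  0.002 -0.15 ] F [ 0.456 -0.559 -1.073] w 0.0179990484219339 q6 1.5515185950839467
d [ 0.391 -0.017 62.941] rv [-0.     0.002 -0.001]
```

Tip at about 74 mm, inside the hole, and no force. Continuing down.

Request:
jog_arm --targets '[{"dx": 0, "dy": 0, "dz": 10, "rx": 0, "ry": 0, "rz": 0, "gripper": 1}, {"dx": 0, "dy": 0, "dz": 20, "rx": 0, "ry": 0, "rz": 0, "gripper": 1}, {"dx": 0, "dy": 0, "dz": 30, "rx": 0, "ry": 0, "rz": 0, "gripper": 1}, {"dx": 0, "dy": 0, "dz": 40, "rx": 0, "ry": 0, "rz": 0, "gripper": 1}, {"dx": 0, "dy": 0, "dz": 50, "rx": 0, "ry": 0, "rz": 0, "gripper": 1}, {"dx": 0, "dy": 0, "dz": 58, "rx": 0, "ry": 0, "rz": 0, "gripper": 1}, {"dx": 0, "dy": 0, "dz": 58, "rx": 0, "ry": 0, "rz": 0, "gripper": 1}, {"dx": 0, "dy": 0, "dz": 58, "rx": 0, "ry": 0, "rz": 0, "gripper": 1}]'

```text
t: 26.65
eef_pos: [0.474, -0.2557, 0.1201]
ee_rot: [3.141, 0.002, -0.15]
force: [0.5, -0.1, 0.1]
width: 0.0176
gripper_force: 40.0
```

```bash
python3 d.py 474.5 -255.7 114.5 -0.149
```

```text
t 26.65 pos [ 474.002 -255.678  120.063] rot [ 3.141  0.002 -0.15 ] F [ 0.477 -0.099  0.091] w 0.017642975712145556 q6 1.5515278899417357
d [ 0.509 -0.053  5.562] rv [ 0.     0.002 -0.001]
```

Request:
jog_arm --targets '[{"dx": 0.5, "dy": 0, "dz": 2, "rx": 0, "ry": 0, "rz": 0, "gripper": 1}, {"dx": 0.5, "dy": 0, "dz": 4, "rx": 0, "ry": 0, "rz": 0, "gripper": 1}, {"dx": 0.5, "dy": 0, "dz": 5, "rx": 0, "ry": 0, "rz": 0, "gripper": 1}, {"dx": 0.5, "dy": 0, "dz": 5.5, "rx": 0, "ry": 0, "rz": 0, "gripper": 1}, {"dx": 0.5, "dy": 0, "dz": 5.5, "rx": 0, "ry": 0, "rz": 0, "gripper": 1}, {"dx": 0.5, "dy": 0, "dz": 5.5, "rx": 0, "ry": 0, "rz": 0, "gripper": 1}, {"dx": 0.5, "dy": 0, "dz": 5.5, "rx": 0, "ry": 0, "rz": 0, "gripper": 1}, {"dx": 0.5, "dy": 0, "dz": 5.5, "rx": 0, "ry": 0, "rz": 0, "gripper": 1}]'

```text
t: 27.32
eef_pos: [0.4748, -0.2558, 0.1154]
ee_rot: [3.142, 0.001, -0.15]
force: [-0.5, -0.1, -1.1]
width: 0.0175
gripper_force: 40.0
```

```bash
python3 d.py 474.5 -255.7 114.5 -0.149
```

```text
t 27.3167 pos [ 474.827 -255.768  115.362] rot [ 3.142  0.001 -0.15 ] F [-0.481 -0.123 -1.112] w 0.01746142616831039 q6 1.551498488205925
d [-0.333 -0.018  0.863] rv [ 0.     0.001 -0.001]
```

Request:
jog_arm --targets '[{"dx": 0, "dy": 0, "dz": 0.5, "rx": 0, "ry": 0, "rz": 0, "gripper": 1}, {"dx": 0, "dy": 0, "dz": 1, "rx": 0, "ry": 0, "rz": 0, "gripper": 1}, {"dx": 0, "dy": 0, "dz": 1, "rx": 0, "ry": 0, "rz": 0, "gripper": 1}, {"dx": 0, "dy": 0, "dz": 1, "rx": 0, "ry": 0, "rz": 0, "gripper": 0.78}, {"dx": 0, "dy": 0, "dz": 1, "rx": 0, "ry": 0, "rz": 0, "gripper": 0.7}, {"dx": 0, "dy": 0, "dz": 1, "rx": 0, "ry": 0, "rz": 0, "gripper": 0.5}, {"dx": 0, "dy": 0, "dz": 1, "rx": 0, "ry": 0, "rz": 0, "gripper": 0.5}, {"dx": 0, "dy": 0, "dz": 1, "rx": 0, "ry": 0, "rz": 0, "gripper": 0.5}]'

```text
t: 27.98
eef_pos: [0.4748, -0.2558, 0.1143]
ee_rot: [3.142, 0.001, -0.15]
force: [-0.9, 0.2, -0.2]
width: 0.04
gripper_force: 0.0
```

Request:
jog_arm --targets '[{"dx": 0, "dy": 0, "dz": -10, "rx": 0, "ry": 0, "rz": 0, "gripper": 0.4}, {"dx": 0, "dy": 0, "dz": -25, "rx": 0, "ry": 0, "rz": 0, "gripper": 0.4}, {"dx": 0, "dy": 0, "dz": -50, "rx": 0, "ry": 0, "rz": 0, "gripper": 0.4}, {"dx": 0, "dy": 0, "dz": -80, "rx": 0, "ry": 0, "rz": 0, "gripper": 0.4}, {"dx": 0, "dy": 0, "dz": -110, "rx": 0, "ry": 0, "rz": 0, "gripper": 0.4}, {"dx": 0, "dy": 0, "dz": -130, "rx": 0, "ry": 0, "rz": 0, "gripper": 0.4}, {"dx": 0, "dy": 0, "dz": -130, "rx": 0, "ry": 0, "rz": 0, "gripper": 0.4}, {"dx": 0, "dy": 0, "dz": -130, "rx": 0, "ry": 0, "rz": 0, "gripper": 0.4}]'

```text
t: 28.65
eef_pos: [0.4755, -0.2559, 0.2463]
ee_rot: [3.142, -0.003, -0.15]
force: [0.1, -0.1, -0.2]
width: 0.0525
gripper_force: 0.0
```

```bash
python3 d.py; python3 z.py; python3 - <<'E'
from station import arm
from h import *
f=arm.grab_frame("scene"); P,_=cloud(f); z=P[...,2]
m=(np.hypot(P[...,0]-.475,P[...,1]+.257)<.025)&(z>.12)&(z<.15)
print("grip top z",np.percentile(z[m],[50,98]))
cv2.imwrite('pics/s2.png',cv2.resize(f["frame"][120:290,60:340,::-1],(800,486),interpolation=cv2.INTER_CUBIC))
E
```

```text
t 28.65 pos [ 475.473 -255.877  246.281] rot [ 3.142 -0.003 -0.15 ] F [ 0.094 -0.118 -0.198] w 0.05247709461525816 q6 1.5515459753872927
D1 81 0.0457 0.0458
D2 85 0.0467 0.0467
D3 85 0.0459 0.0458
D4 83 0.0457 0.0458
D5 82 0.0456 0.0456
D6 83 0.046 0.0462
D1 66 0.0455 0.0455
D2 57 0.0458 0.0457
D3 55 0.0453 0.0453
D4 79 0.0453 0.0452
D5 66 0.0451 0.0451
D6 59 0.0458 0.0458
grip top z [0.12892288 0.13138293]
```

View pics/s2.png

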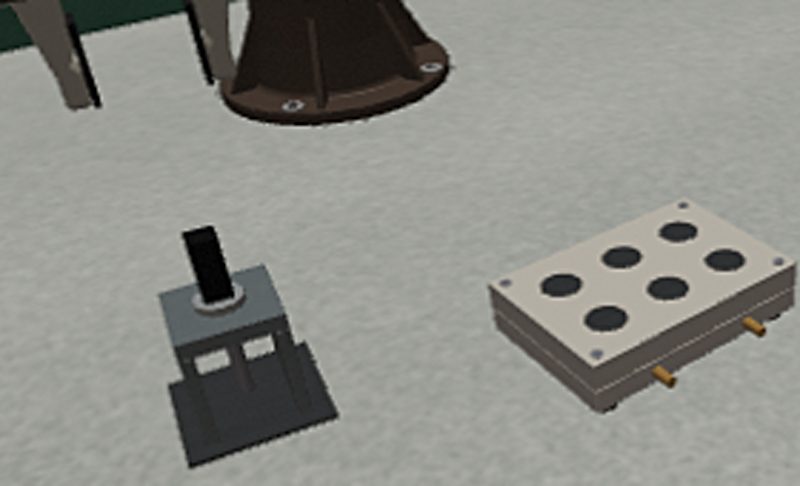

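The probe hangs upright on its collar at crop (212,290). The depth maps suggest the pressed disc might be a few tenths high, so I'll compare it with the face around it over several frames.

```bash
python3 - <<'E'
from station import arm
from h import *
D=dict(D1=(.5467,-.0603),D2=(.5442,-.0082),D3=(.5432,.0437),D4=(.5983,-.0585),D5=(.5966,-.0065),D6=(.595,.0456))
for n in ["top","scene"]:
  R={k:[] for k in D}
  for i in range(10):
    f=arm.grab_frame(n); P,_=cloud(f); z=P[...,2]; g=f["frame"].mean(2); ok=(z>.03)&(z<.06)
    face=ok&(abs(P[...,0]-.571)<.055)&(abs(P[...,1]+.0075)<.08)&(g>120)
    c,*_=np.linalg.lstsq(np.c_[P[face][:,:2],np.ones(face.sum())],z[face],rcond=None)
    for k,(x,y) in D.items():
      m=ok&(np.hypot(P[...,0]-x,P[...,1]-y)<.011)&(g<80)
      R[k].append((z[m]-P[m][:,:2]@c[:2]-c[2]).mean()*1000)
  print(n,{k:(round(np.mean(v),2),round(np.std(v),2)) for k,v in R.items()})
f=dict(np.load("/tmp/top.npz")); 
for n in ["top","scene"]:
    f=dict(np.load(f"/tmp/{n}.npz")); P,_=cloud(f); z=P[...,2]; g=f["frame"].mean(2); ok=(z>.03)&(z<.06)
    face=ok&(abs(P[...,0]-.571)<.055)&(abs(P[...,1]+.0075)<.08)&(g>120)
    c,*_=np.linalg.lstsq(np.c_[P[face][:,:2],np.ones(face.sum())],z[face],rcond=None)
    print("start",n,{k:round((z[m]-P[m][:,:2]@c[:2]-c[2]).mean()*1000,2) for k,(x,y) in D.items() for m in [ok&(np.hypot(P[...,0]-x,P[...,1]-y)<.011)&(g<80)]})
E
```

```text
top {'D1': (np.float64(0.18), np.float64(0.21)), 'D2': (np.float64(0.34), np.float64(0.14)), 'D3': (np.float64(-0.1), np.float64(0.28)), 'D4': (np.float64(-0.06), np.float64(0.13)), 'D5': (np.float64(-0.3), np.float64(0.09)), 'D6': (np.float64(0.32), np.float64(0.18))}
scene {'D1': (np.float64(0.14), np.float64(0.06)), 'D2': (np.float64(0.28), np.float64(0.08)), 'D3': (np.float64(-0.22), np.float64(0.1)), 'D4': (np.float64(-0.09), np.float64(0.09)), 'D5': (np.float64(-0.34), np.float64(0.05)), 'D6': (np.float64(0.36), np.float64(0.07))}
start top {'D1': np.float64(0.18), 'D2': np.float64(2.75), 'D3': np.float64(0.09), 'D4': np.float64(-0.35), 'D5': np.float64(-0.21), 'D6': np.float64(0.9)}
start scene {'D1': np.float64(0.21), 'D2': np.float64(2.9), 'D3': np.float64(-0.11), 'D4': np.float64(-0.07), 'D5': np.float64(-0.21), 'D6': np.float64(0.09)}
```

The pressed disc is +0.3 mm, within tolerance, and the others are unchanged. Handing in.

```bash
python3 -c "
from station import arm
print(arm.job_done())"
```

```text
the job is handed in; nothing more can be done
None
```

The proud disc, the middle one of the x = -26 mm row, started about 3 mm high and now stands about 0.3 mm above the face. The other discs are unchanged by camera, the probe hangs in its stand, and the job is handed in. I touched only the high disc, one level disc and the face, because both cameras' depth readings already pointed to that disc.

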